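# Restock the spring-fed can rack

### The arm

A 6-joint arm with a two-finger parallel gripper is mounted at the origin on a cart in front of the work surface, level with it; the furniture and walls round the work are solid. World frame = base frame: x ahead of the robot, y to its left, z up, the work surface at z = 0. Lengths are in mm, angles in rad, forces in N, time in s.
With the tool pointing down it reaches from about 350 to 850 mm from the base axis. Payload 8.1 kg.
Tool frame: the origin (TCP) lies midway between the tips of the shut fingers; the grasp point (between the pads) lies 19 mm behind it; z points along the fingers, y is the line along which they close (so a half turn about z gives the same grasp; the last joint's range is limited). The gripper opens to 85 mm and grips with 20 to 120 N. Pads are 22 mm wide; open, the fingers measure 114 mm over their backs; the gripper's body (76 mm by 85 mm) begins 54 mm behind the grasp point. The pads swing forward as they close: fully open they stand 13 mm farther back than shut.
Start: joints at [1.053, 0.13, 1.488, -0, 1.523, -0.085], TCP at [251.628, 544.691, 231.292] pointing down, gripper open.
Joint ranges: [-2.96, 2.96], [-0.89, 2.26], [0.02, 2.5], [-1.34, 4.48], [0, 2.73], [-2.66, 2.66]. Speed limits (rad/s): [2.39, 2.39, 2.79, 3.14, 3.14, 3.14].

### API

Orientations are given as a unit quaternion [x, y, z, w].
In Python, from workcell import ctrl gives the robot as it stands.
- The arm moves only by the tool send_rows, never from a script. Its argument "deltas" is a list that holds one entry, the list of rows, each a list of 7 numbers: the shift along the tool's x, y, z scaled (see below), then the turn, a rotation vector about the tool's x, y, z scaled (see below), then the finger opening in mm, from 0 to 85.4. A call has 1 to 12 rows; each row shifts and turns the commanded pose from where the row before left it, along the tool's axes as they then stand; what a row does not reach is not made up. The controller multiplies each number of a shift by 0.05 m and each number of a turn by 2 pi rad. A row lasts 1/12 s, in which the tool goes at most 41.7 mm and 7.16 degrees, less where a joint would pass 70% of its speed; a pose out of reach is approached as far as the arm can. A call with a number of a shift or a turn outside -1 to 1 is refused whole. A call with a gripper value outside its range is refused whole. The fingers move at their own pace and stop on an object; "newtons" is the grip in N (left out, the last holds). Time passes only in rows, so rows that do not move let the fingers close. It gives the time, the measured TCP pose, the force, the opening and the grip force at its end, in the units of the state.
- ctrl.read_state(): the state, without advancing time (a new reading comes with each control period).
- ctrl.camera(name): name is "scene" or "top" or "wrist"; returns a dict with "frame" (480x640x3 uint8, red, green, blue), "K" (3x3 intrinsics, pixels), "camera_from_world" (4x4, takes a point from world to camera coordinates); the wrist camera has in their place "tool_from_camera" (4x4, takes a point from camera to tool coordinates, whose origin is the TCP and whose axes are the flange's). Camera axes: x right, y up, looking along -z (the intrinsics and any distortion apply to the point x, -y, -z); pixel columns grow to the right and rows downward; lengths in mm; the calibration is good to about 2 mm. A picture is of the moment at which its call begins: read the wrist's pose just before it. There is no depth.
- ctrl.job_done(): hands the job in; it is judged then, once.
Trained networks look in a picture, given as the dict that the camera call returned (one of the last four; its "shot" number tells which), for a name from the list of things; names that differ only in an ending like _2 or _b are one class to them, and where a whole thing is asked for, a point or a joint stands for the part that bears it (a point fixed in the world has none). Each returns a list of dicts, best first, with "p" (0 to 1); they miss things now and then, are a little off and sometimes report something else, mostly with a low value. They report only what shows in the picture. A call takes as long as a camera call. They do not tell look-alikes from the thing itself.
- ctrl.recognise(thing, picture): "bbox" ([left, top, right, bottom] as shares, 0 to 1, of the picture: columns of its width, rows of its height, round what is visible of it).
- ctrl.spot_point(thing, picture): "point" ([row, column] as shares, 0 to 1, of the picture: columns of its width, rows of its height: a listed point, or the origin of a listed thing).
The state is a dict: "t": time; "qpos": joint angles; "qvel": joint speeds; "effort": joint torques, N m; "ee_pos": TCP position; "eef_rot": TCP orientation; "force": force on the tool from outside, world axes, zero at the start; "wrist_torque": the same for the moment, N m; "width": opening from 0.0 (shut) to 1.0 (fully open); "gripper_force": force on a finger pad.
Only numpy, scipy, OpenCV 4.12 (cv2) and the standard library are available. Lean on these libraries where they do the work, as an engineer would, in place of code of your own. Each camera call takes 0.05 s, during which the arm holds its last target. There are 200 camera calls.

### The job

Restock the spring-fed can rack with the loose can that stands to the right of it at the front of the worktop. Pinch the two side plates of its sprung pusher, draw it back to the three-dot line (the third pair of slots from the front stop) and let it catch there, and stand the loose can upright in the gap behind the other two. Then pinch the plates again and ease the pusher forward, never letting it fly, until its spring presses all three cans tight against the front stop; leave the jars, glass and jigger where they stand.

Things in the scene. Friction and masses are not known exactly. Their poses are not given: they have to be found in the camera images.
- rack: Can rack fixed to the worktop, 90 mm wide (its x), 330 mm long (its y). Origin: centre of the underside; z up. Walnut floor, top 10 mm above the worktop. The row of cans runs along +y from the front stop, a brass plate 64 mm high with its inner face at y = -160 mm. Brass side rails: inner faces at x = -31 and +31 mm, tops 32 mm above the worktop.
- line3 (a point): The three-dot line: midway between the two slots of the third pair, at the worktop's height. Both rails are cut by four upright slots 11 mm wide, in pairs 53 mm apart, centres at y = -36.5, 16.5, 69.5 and 122.5 mm in the rack's frame. Dots on the ledge beside them count one to four: pair n is the loading line for can n.
- pusher (a joint): Travel of the sprung pusher, m: 0 at first, its face against the second can (face at rack y = -54 mm); grows as it is drawn back (rack +y), at most 0.138. A spring pulls it forward with 6.5 N (at 0) to 8 N; moving mass 0.5 kg. Caught in pair 2, 3, 4 it reads 0.020, 0.073, 0.126. Pressing three cans it reads 0.053 or a little less. Let go between slots it flies forward.
- pinch (a point): Where to pinch the pusher: midway between its two side plates, 76 mm above the worktop, 45 mm behind (rack +y) its steel face (54 mm wide, top 87 mm above the worktop). The brass plates stand upright, 26 mm long along rack y, 6 mm thick, tops 94 mm above the worktop; squeeze them together along rack x. The teeth (6 mm long in y) are at their feet, at the same y as this point.
- plate_near (a joint): Sprung side plate on the rack's -x side, m: 0 when the tooth at its foot rides on the smooth rail (plates 46 mm apart over their outer faces), -0.0045 sprung out into a slot (55 mm apart), +0.004 pressed fully in (38 mm). A caught tooth is freed only by pressing its plate in beyond 0; that takes 8 N a side, 10 N fully in. A firm grip of 25 to 40 N holds both in and carries the pull.
- plate_far (a joint): The same plate on the rack's +x side. When the plates are let out the teeth drop into a slot pair only if joint pusher reads between the caught value of that pair and 5 mm more (best 2 to 3 mm more); the spring then draws the pusher forward to the caught value.
- can_front: Drinks can, 53 mm diameter, 134 mm high, 0.27 kg, first in the rack, against the front stop. Origin: centre of its underside; z up.
- can_second: Equal can, second in the rack. Origin: centre of its underside.
- can_loose: Equal can that stands loose on the worktop, 0.2 to 0.6 m to the right (-y) of the rack's middle, on either side of the olive jar (further equal cans far back on the right are none of this job). Origin: centre of its underside. It belongs third in the rack: its gap is 73 mm long when the pusher is caught at the three-dot line.
- olive_jar: Bystander: jar with lid, 68 mm diameter, 112 mm high. Origin: centre of its underside.
- cherry_jar: Bystander: jar with lid, 62 mm diameter, 86 mm high. Origin: centre of its underside.
- jigger: Bystander: brass jigger, 44 mm diameter, 78 mm high. Origin: centre of its underside.
- rocks_a: Bystander: glass tumbler, 81 mm diameter, 93 mm high. Origin: centre of its underside.
Mind the look-alikes: they are no part of the job. Leave any orange or turquoise look-alike of the can_front alone.

How it is judged:
By the outcome, as a careful person would: the job done as asked, in the order asked, and still so for the second after the job is handed in, with the robot touching nothing.
It also fails if it takes over 64 s, if anything falls off the work surface, if the arm or the gripper's body presses on something with over 40 N, if the wrist force passes 120 N, or if a joint passes its speed limit or range.

## Working session

There is one attempt and no reset: what is moved stays moved. The work goes in short steps, Python scripts to look and compute and a tool call to move; the robot and the scene stay as the last step left them, time stands still between calls to the robot, and variables do not carry over. Pictures are saved under pics/ and viewed, at most 10 in all, crops included, and the job is handed in when it is done.

Besides the shell and the picture viewer there is one more tool, called after "Call:" as a command line: name --argument value ..., lists and objects as JSON in quotes. send_rows: Moves the arm, as the interface text tells. Shifts and turns lie within -1 to 1; 1 stands for 0.05 m of shift or 2 pi rad of turn. Its arguments: {"type":"object","properties":{"deltas":{"type":"array","items":{"type":"array","items":{"type":"array","items":{"type":"number"}}}},"newtons":{"type":"number"}},"required":["deltas"]}

```bash
ls; mkdir -p pics; cat > h.py <<'E'
import numpy as np, cv2
from workcell import ctrl
from scipy.spatial.transform import Rotation as R
np.set_printoptions(precision=3,suppress=True)
def proj(c,P):
    P=np.atleast_2d(P).astype(float); T=np.array(c["camera_from_world"]); q=P@T[:3,:3].T+T[:3,3]
    q=q*[1,-1,-1]; u=q@np.array(c["K"]).T; return u[:,:2]/u[:,2:]
def ray(c,uv,z):
    T=np.array(c["camera_from_world"]); d=np.linalg.inv(c["K"])@[uv[0],uv[1],1]; d=d*[1,-1,-1]
    Ri=T[:3,:3].T; o=-Ri@T[:3,3]; d=Ri@d; return o+d*(z-o[2])/d[2]
E
python3 - <<'E'
from h import *
s=ctrl.read_state(); print({k:np.array(v) for k,v in s.items()})
for n in ["scene","top"]:
    c=ctrl.camera(n); cv2.imwrite(f"pics/{n}0.png",c["frame"][...,::-1]); print(n,[k for k in c],np.array(c["K"]).tolist(),np.array(c["camera_from_world"]))
    for t in ["rack","line3","pinch","can_front","can_loose","olive_jar","cherry_jar","jigger","rocks_a"]:
        for r in ctrl.spot_point(t,c)[:6]:
            uv=np.array(r["point"])[::-1]*[640,480]; print(t,round(r["p"],2),uv,ray(c,uv,76 if t=="pinch" else 10 if t=="can_front" else 0)[:2])
E
```

```text
pics
{'t': array(0.), 'qpos': array([ 1.053,  0.131,  1.489, -0.   ,  1.523, -0.085]), 'qvel': array([ 0.001,  0.   , -0.001, -0.003, -0.002, -0.001]), 'effort': array([  0.001, -56.937, -50.056,  -0.   ,   0.014,  -0.   ]), 'ee_pos': array([251.366, 544.21 , 230.243]), 'eef_rot': array([ 0.215,  0.977, -0.001, -0.   ]), 'force': array([-0.167, -0.266,  0.34 ]), 'wrist_torque': array([-0.041, -0.037, -0.056]), 'gripper_force': array(0.), 'width': array(1.)}
scene ['frame', 'K', 'camera_from_world', 'shot'] [[510.0405138303745, 0.0, 316.07604206604407], [0.0, 510.0405138303745, 237.53061187678097], [0.0, 0.0, 1.0]] [[    0.777    -0.63      0.006  -352.561]
 [    0.47      0.586     0.66   -259.373]
 [   -0.42     -0.51      0.751 -1478.252]
 [    0.        0.        0.        1.   ]]
rack 0.88 [284.992 224.112] [448.015 161.781]
line3 0.68 [276.672 213.12 ] [456.683 221.948]
pinch 0.74 [284.48  211.104] [441.92  151.422]
can_front 0.98 [227.712 200.592] [352.439 372.185]
can_front 0.85 [305.728 251.184] [423.564  15.929]
can_front 0.84 [409.088 345.984] [ 435.336 -437.02 ]
can_loose 
[... 573 characters left out ...]
.208  -483.955]
 [   -0.208    -0.017     0.978 -1566.11 ]
 [    0.        0.        0.        1.   ]]
rack 0.92 [267.52  250.416] [433.032 154.8  ]
rack 0.43 [502.528 300.192] [ 365.546 -495.37 ]
line3 0.81 [246.272 240.192] [455.183 216.704]
pinch 0.55 [271.104 242.304] [442.42  139.987]
can_front 0.7 [317.376 259.2  ] [421.778  15.531]
can_front 0.67 [177.28  267.408] [358.376 391.39 ]
can_front 0.65 [476.928 270.288] [ 438.106 -419.424]
can_loose 0.89 [380.48  276.816] [ 393.557 -160.761]
cherry_jar 0.83 [385.92  209.808] [ 583.081 -159.471]
cherry_jar 0.67 [317.696 259.296] [423.279  14.853]
jigger 0.7 [503.104 298.8  ] [ 369.488 -496.755]
rocks_a 0.6 [151.68  232.896] [447.41  479.337]
```

View pics/scene0.png

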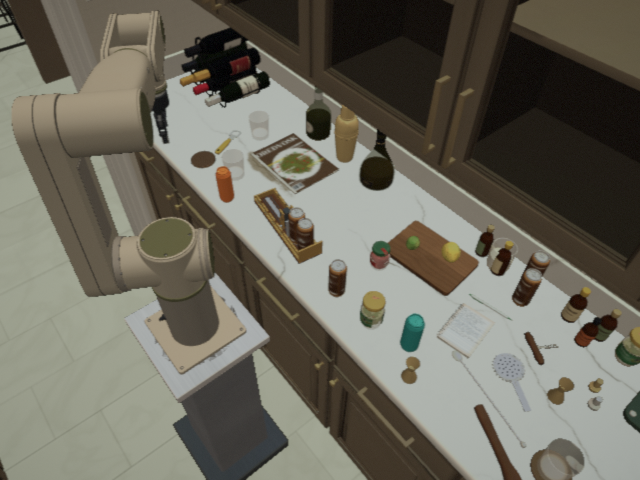

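View pics/top0.png

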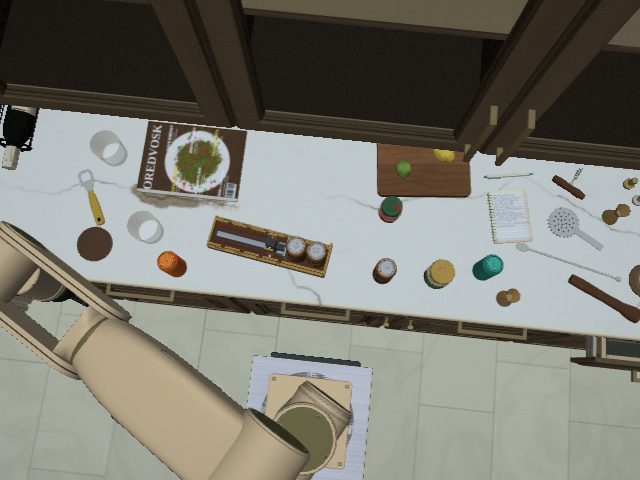

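The scene picture shows the rack with two brown cans at about (285,225) and one brown can standing alone at (338,278), left of the olive jar at (373,310).

Things that could be taken for the loose can:
- orange can, scene (227,185)
- turquoise can, scene (412,332)
- brown cans far back, scene (527,287) and (538,262)
- the two rack cans, scene (297,218) and (305,232)
- brown lone can, scene (338,278), top (385,270): this is my choice

Next I'll check it in a close crop together with the rack.

```bash
python3 - <<'E'
from h import *
t=cv2.imread("pics/top0.png")[200:300,200:410]; s=cv2.imread("pics/scene0.png")[180:305,240:360]
t=cv2.resize(t,None,fx=3.8,fy=3.8,interpolation=2); cv2.imwrite("pics/c1.png",t)
s=cv2.resize(s,None,fx=4.8,fy=4.8,interpolation=2); cv2.imwrite("pics/c2.png",s); print(t.shape,s.shape)
E
```

```text
(380, 798, 3) (600, 576, 3)
```

View pics/c1.png

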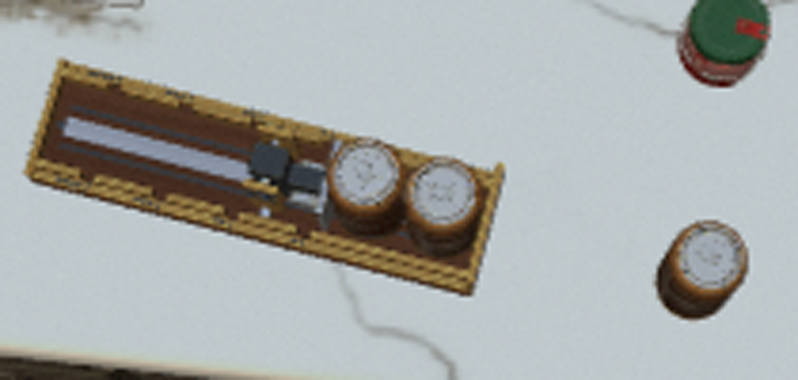

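View pics/c2.png

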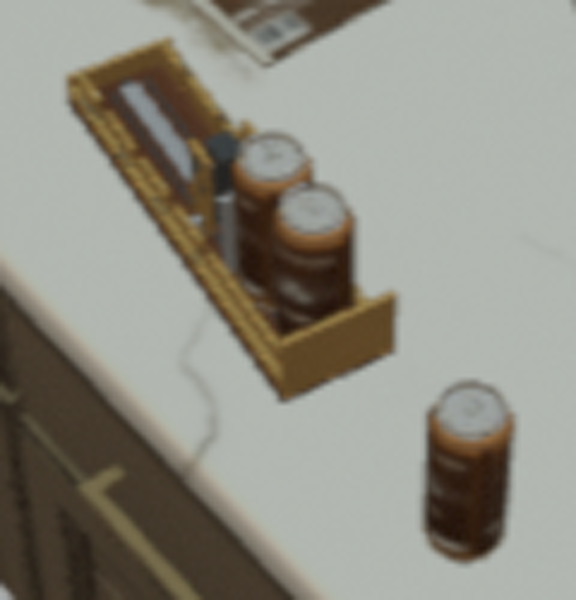

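```bash
cat >> h.py <<'E'
from scipy.optimize import least_squares
def tri(obs):  # obs: list of (cam, uv)
    return least_squares(lambda P: np.concatenate([proj(c,P)[0]-uv for c,uv in obs]),[430,0,50.])
E
python3 - <<'E'
from h import *
T=ctrl.camera("top"); S=ctrl.camera("scene")
t=lambda u,v:np.array([200+(u+.5)/3.8-.5,200+(v+.5)/3.8-.5]); s=lambda u,v:np.array([240+(u+.5)/4.8-.5,180+(v+.5)/4.8-.5])
for n,a,b,z in [("loose",(712,256),(475,411),134),("front",(441,195),(316,210),144),("second",(367,173),(272,157),144)]:
    r=tri([(T,t(*a)),(S,s(*b))]); print(n,r.x,r.cost,ray(T,t(*a),z),ray(S,s(*b),z))
# rack fit: front-stop top corners, front bottom corner, rear corners
Rk=np.array
pts=[(T,t(472,294),(-45,-165,0)),(T,t(27,180),(-45,165,0)),(S,s(285,400),(-45,-165,0)),
     (T,t(441,195),(0,-133.5,144)),(T,t(367,173),(0,-80.5,144)),(S,s(316,210),(0,-133.5,144)),(S,s(272,157),(0,-80.5,144))]
def W(p,P): 
    c,q=np.cos(p[2]),np.sin(p[2]); P=np.array(P,float); return np.array([p[0]+c*P[0]-q*P[1],p[1]+q*P[0]+c*P[1],P[2]])
f=lambda p:np.concatenate([proj(c,W(p,P))[0]-uv for c,uv,P in pts])
r=least_squares(f,[440,150,-.1]); print(r.x,np.degrees(r.x[2])); print(r.fun.reshape(-1,2))
E
```

```text
loose [ 401.348 -164.099  131.889] 0.17103317658417902 [ 400.134 -163.414  134.   ] [ 401.409 -165.776  134.   ]
front [422.125  18.204 140.806] 0.7590365720470059 [419.782  19.036 144.   ] [423.083  14.802 144.   ]
second [429.323  69.207 144.407] 0.008737994681069929 [429.212  69.327 144.   ] [429.862  69.412 144.   ]
[443.346 150.16   -0.149] -8.564676721884886
[[-0.387  0.754]
 [ 0.763  0.472]
 [-1.011  1.825]
 [ 0.512 -1.398]
 [-0.387 -0.885]
 [-0.581 -0.684]
 [ 0.156 -0.423]]
```

```bash
cat >> h.py <<'E'
RK=np.array([443.3,150.2,-0.149])
def W(P,p=None):
    p=RK if p is None else p
    c,q=np.cos(p[2]),np.sin(p[2]); P=np.array(P,float); return np.array([p[0]+c*P[0]-q*P[1],p[1]+q*P[0]+c*P[1],P[2]])
def plan(pos,yaw=None,n=None,straight=False):
    """yaw: world angle (deg) of tool y, tool down. prints constant row"""
    s=ctrl.read_state(); p=np.array(s["ee_pos"]); Rt=R.from_quat(s["eef_rot"])
    y=Rt.as_matrix()[:,1]; cur=np.degrees(np.arctan2(y[1],y[0]))
    if yaw is None: yaw=cur
    a=np.radians(yaw); G=R.from_matrix(np.array([[-np.cos(a-np.pi/2),np.cos(a),0],[-np.sin(a-np.pi/2),np.sin(a),0],[0,0,-1]]))
    if np.linalg.det(G.as_matrix())<0: raise SystemExit("det")
    rv=(Rt.inv()*G).as_rotvec(); d=Rt.inv().apply(np.array(pos)-p)
    k=n or int(max(np.ceil(np.linalg.norm(d)/39),np.ceil(np.degrees(np.linalg.norm(rv))/6.9),1))
    r=R.from_rotvec(rv/k); A=sum(np.linalg.matrix_power(r.as_matrix(),i) for i in range(k)); t=np.linalg.solve(A,d)
    print("n",k,"row",np.r_[t/50,rv/k/2/np.pi].round(4).tolist(),"cur",p,round(cur,1),"d_tool",d,"rot",np.degrees(rv))
    x=p.copy();Q=Rt
    for i in range(k):
        x=x+Q.apply(t);Q=Q*r
        if i%3==2: print("  via",x.round())
def wcam():
    s=ctrl.read_state(); c=ctrl.camera("wrist"); M=np.eye(4); M[:3,:3]=R.from_quat(s["eef_rot"]).as_matrix(); M[:3,3]=s["ee_pos"]
    c["camera_from_world"]=np.linalg.inv(M@np.array(c["tool_from_camera"])); return c
E
python3 - <<'E'
from h import *
c=wcam(); print(np.array(c["tool_from_camera"]),np.array(c["K"]))
P=W((0,-9,0)); print(P); P[2]=240; plan(P,-8.5)
E
```

```text
[[   0.001    0.958    0.286   72.11 ]
 [   1.      -0.001    0.       0.491]
 [   0.       0.286   -0.958 -143.249]
 [   0.       0.       0.       1.   ]] [[429.588   0.    319.18 ]
 [  0.    429.588 236.698]
 [  0.      0.      1.   ]]
[441.964 141.3     0.   ]
n 12 row [-0.7923, -0.0855, -0.0145, -0.0, 0.0, 0.0171] cur [251.61  544.687 231.296] 65.2 d_tool [-341.984 -286.361   -8.69 ] rot [-0.001  0.002 73.703]
  via [347. 473. 233.]
  via [414. 375. 236.]
  via [447. 260. 238.]
  via [442. 141. 240.]
```

Call:
send_rows --deltas '[[[-0.792,-0.0855,-0.0145,0,0,0.0171,85],[-0.792,-0.0855,-0.0145,0,0,0.0171,85],[-0.792,-0.0855,-0.0145,0,0,0.0171,85],[-0.792,-0.0855,-0.0145,0,0,0.0171,85],[-0.792,-0.0855,-0.0145,0,0,0.0171,85],[-0.792,-0.0855,-0.0145,0,0,0.0171,85],[-0.792,-0.0855,-0.0145,0,0,0.0171,85],[-0.792,-0.0855,-0.0145,0,0,0.0171,85],[-0.792,-0.0855,-0.0145,0,0,0.0171,85],[-0.792,-0.0855,-0.0145,0,0,0.0171,85],[-0.792,-0.0855,-0.0145,0,0,0.0171,85],[-0.792,-0.0855,-0.0145,0,0,0.0171,85]]]'

```text
t: 2.15
ee_pos: [441.4, 139.4, 240.1]
eef_rot: [0.76, 0.65, 0.0, 0.0]
force: [1.1, 0.5, 0.8]
width: 0.994
gripper_force: 0.0
```

```bash
python3 - <<'E'
from h import *
s=ctrl.read_state(); print(s["t"],np.array(s["ee_pos"]),np.array(s["eef_rot"]),np.array(s["qpos"]))
c=wcam(); np.save("w1.npy",np.array(c["camera_from_world"])); cv2.imwrite("pics/w1.png",c["frame"][...,::-1])
for t in ["pinch","line3","rack","can_second","can_front"]:
    for r in ctrl.spot_point(t,c)[:2]:
        uv=np.array(r["point"])[::-1]*[640,480]; print(t,round(r["p"],2),uv,ray(c,uv,76 if t=="pinch" else 10 if "can" in t else 0)[:2])
print("pred pinch",proj(c,W((0,-9,76))),"line3",proj(c,W((0,69.5,0))))
E
```

```text
2.15 [441.406 139.362 240.064] [0.76 0.65 0.   0.  ] [ 0.195 -0.253  1.84  -0.     1.554  0.352]
pinch 0.79 [320.512 209.52 ] [443.747 141.003]
line3 0.98 [317.696 102.   ] [453.513 216.634]
rack 0.57 [317.12  181.008] [442.43  149.955]
can_second 0.76 [319.488 266.016] [432.481  73.127]
pred pinch [[318.046 209.5  ]] line3 [[317.394  99.184]]
```

View pics/w1.png

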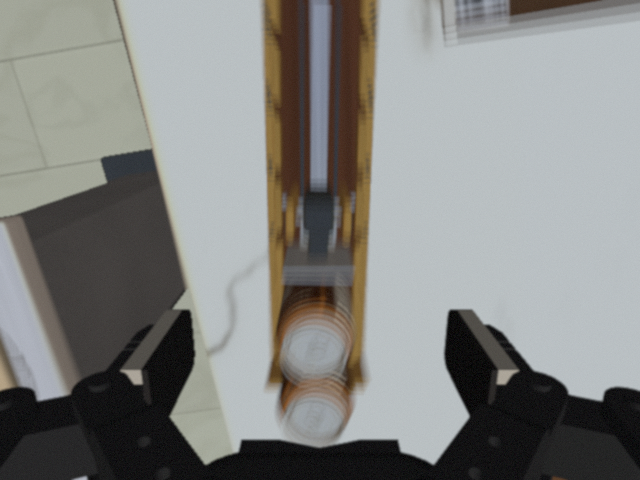

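Wrist view, slightly blurred: the pusher with its two plates is at about (319,225), the rack axis runs near column 319, and the two cans are below it. The prediction fits. I'll descend partway, settle and re-measure.

Call:
send_rows --deltas '[[[0,0,0.55,0,0,0,85],[0,0,0.55,0,0,0,85],[0,0,0.5,0,0,0,85],[0,0,0,0,0,0,85],[0,0,0,0,0,0,85],[0,0,0,0,0,0,85]]]'

```text
t: 2.95
ee_pos: [441.9, 142.3, 161.4]
eef_rot: [0.758, 0.652, 0.001, 0.0]
force: [0.3, -0.2, 0.1]
width: 0.998
gripper_force: 0.0
```

```bash
python3 - <<'E'
from h import *
s=ctrl.read_state(); print(s["t"],np.array(s["ee_pos"]),np.array(s["eef_rot"]),np.array(s["force"]))
c=wcam(); cv2.imwrite("pics/w2.png",cv2.resize(c["frame"][60:420,160:480,::-1],None,fx=1.66,fy=1.66))
for t in ["pinch","line3","rack"]:
    for r in ctrl.spot_point(t,c)[:2]:
        uv=np.array(r["point"])[::-1]*[640,480]; print(t,round(r["p"],2),uv,ray(c,uv,76 if t=="pinch" else 0)[:2])
print("pred pinch",proj(c,W((0,-9,76))),"plates",proj(c,[W((x,y,94)) for x in(-23,23) for y in (-22,4)]),"railL",proj(c,[W((x,y,32)) for x in(-31,31) for y in (20,150)]),"line3",proj(c,W((0,69.5,0))))
E
```

```text
2.95 [441.91  142.321 161.439] [0.758 0.652 0.001 0.   ] [ 0.32  -0.211  0.098]
pinch 0.8 [320.192 249.888] [443.007 139.116]
line3 0.61 [321.728 106.08 ] [455.812 215.64 ]
rack 0.9 [316.672 199.104] [442.806 152.671]
pred pinch [[317.772 246.486]] plates [[274.169 280.432]
 [272.665 233.094]
 [361.32  280.388]
 [362.765 233.07 ]] railL [[269.224 182.048]
 [261.492 -52.346]
 [366.368 182.049]
 [373.842 -52.207]] line3 [[317.808 101.557]]
```

View pics/w2.png

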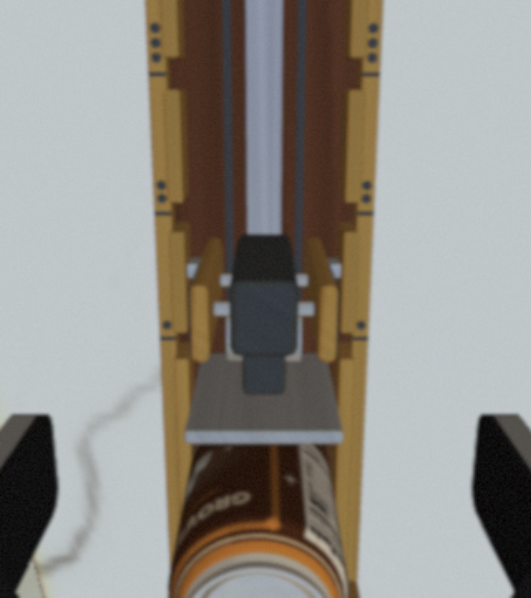

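Close wrist view: the plates' top outer edges are at crop columns 190 and 336 (full-frame 274 and 362), within 1 px of my prediction, so the rack pose is good. Going down now.

Call:
send_rows --deltas '[[[0,0,0.6,0,0,0,85],[0,0,0.6,0,0,0,85],[0,0,0.5,0,0,0,85],[0,0,0.4,0,0,0,85],[0,0,0,0,0,0,85],[0,0,0,0,0,0,50],[0,0,0,0,0,0,30],[0,0,0,0,0,0,30],[0,0,0,0,0,0,30],[0,0,0,0,0,0,30],[0,0,0,0,0,0,30],[0,0,0,0,0,0,30]]]' --newtons 36

```text
t: 4.15
ee_pos: [441.5, 141.4, 57.5]
eef_rot: [0.758, 0.652, 0.0, 0.0]
force: [-12.0, -1.9, 17.6]
width: 0.421
gripper_force: 35.5
```

```bash
python3 - <<'E'
from h import *
s=ctrl.read_state(); print({k:np.array(s[k]) for k in ["t","ee_pos","eef_rot","force","width","gripper_force"]})
P=np.array(s["ee_pos"])-W((0,0,0)); u=W((0,1,0))-W((0,0,0)); print("rack y",P@u, "x",P@(W((1,0,0))-W((0,0,0))))
E
```

```text
{'t': array(4.15), 'ee_pos': array([441.544, 141.368,  57.491]), 'eef_rot': array([0.758, 0.652, 0.   , 0.   ]), 'force': array([-12.016,  -1.937,  17.619]), 'width': array(0.421), 'gripper_force': array(35.529)}
rack y -8.994717866869157 x -0.425253340351728
```

Call:
send_rows --deltas '[[[0.07,0,-0.02,0,0,0,30],[0.15,0,0,0,0,0,30],[0.15,0,0,0,0,0,30],[0.16,0,0,0,0,0,30],[0.16,0,0,0,0,0,30],[0.16,0,0,0,0,0,30],[0.16,0,0,0,0,0,30],[0.16,0,0,0,0,0,30],[0.16,0,0,0,0,0,30],[0.12,0,0,0,0,0,30],[0.06,0,0,0,0,0,30],[0,0,0,0,0,0,30]]]'

```text
t: 5.15
ee_pos: [452.8, 216.0, 57.6]
eef_rot: [0.758, 0.652, -0.0, 0.0]
force: [-7.6, -6.7, 9.8]
width: 0.412
gripper_force: 37.5
```

```bash
cat >> h.py <<'E'
def st():
    s=ctrl.read_state(); print({k:np.array(s[k]).round(2) for k in ["t","ee_pos","force","width","gripper_force"]})
    P=np.array(s["ee_pos"])-W((0,0,0)); u=W((0,1,0))-W((0,0,0)); print("rack y",P@u, "x",P@(W((1,0,0))-W((0,0,0))))
E
python3 - <<'E'
from h import *
st(); c=wcam()
for r in ctrl.spot_point("pinch",c)[:2]: print(r)
cv2.imwrite("pics/w3.png",c["frame"][...,::-1])
E
```

```text
{'t': np.float64(5.15), 'ee_pos': array([452.75, 216.01,  57.61]), 'force': array([-7.57, -6.68,  9.78]), 'width': np.float64(0.41), 'gripper_force': np.float64(37.47)}
rack y 66.48229950119756 x -0.42312583435340656
{'point': [0.7217, 0.4997], 'p': 0.82}
```

View pics/w3.png

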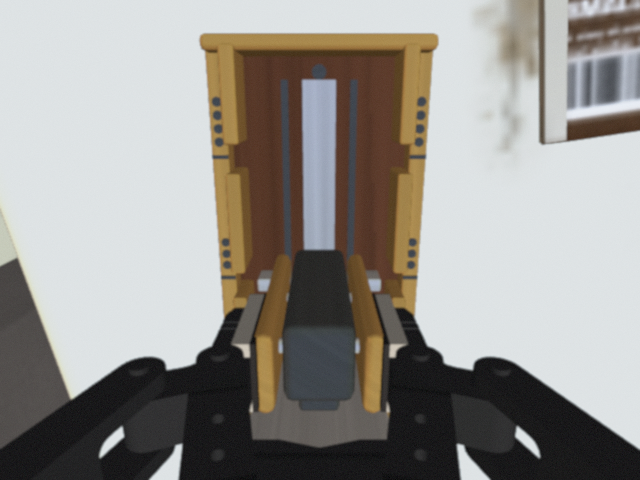

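The wrist view shows the plates pinched at (268,330) and (367,330) with the pusher drawn back. Travel is 75.5 mm, inside the catch window of 73 to 78. Releasing.

Call:
send_rows --deltas '[[[0,0,0,0,0,0,60],[0,0,0,0,0,0,70],[0,0,0,0,0,0,85],[0,0,0,0,0,0,85],[0,0,0,0,0,0,85],[0,0,0,0,0,0,85]]]'

```text
t: 5.75
ee_pos: [453.1, 216.2, 56.5]
eef_rot: [0.759, 0.652, 0.001, 0.0]
force: [-0.6, 0.6, -0.5]
width: 0.999
gripper_force: 0.0
```

Call:
send_rows --deltas '[[[0,0,-0.5,0,0,0,85],[0,0,-0.8,0,0,0,85],[0,0,-0.8,0,0,0,85],[0,0,-0.5,0,0,0,85],[0,0,0,0,0,0,85],[0,0,0,0,0,0,85]]]'

```text
t: 6.25
ee_pos: [454.2, 216.6, 188.4]
eef_rot: [0.758, 0.652, 0.002, 0.001]
force: [-0.4, -0.2, -0.9]
width: 0.994
gripper_force: 0.0
```

```bash
python3 - <<'E'
from h import *
st(); c=wcam(); 
for r in ctrl.spot_point("pinch",c)[:2]: uv=np.array(r["point"])[::-1]*[640,480]; print(r["p"],uv,ray(c,uv,76))
print("pred caught",proj(c,W((0,64,76))),"at0",proj(c,W((0,-9,76))),"face",proj(c,[W((-27,19,87)),W((27,19,87))]),"plates",proj(c,[W((x,64+d,94)) for x in (-27.5,27.5) for d in (-13,13)]))
cv2.imwrite("pics/w4.png",c["frame"][...,::-1])
T=ctrl.camera("top");S=ctrl.camera("scene")
for r in ctrl.spot_point("can_loose",S)[:4]: uv=np.array(r["point"])[::-1]*[640,480]; print(r["p"],uv,ray(S,uv,0))
plan([401,-163.5,200],-22.5)
E
```

```text
{'t': np.float64(6.25), 'ee_pos': array([454.19, 216.56, 188.44]), 'force': array([-0.39, -0.17, -0.95]), 'width': np.float64(0.99), 'gripper_force': np.float64(0.0)}
rack y 67.24392384126142 x 0.9141334570268693
0.82 [317.376 247.92 ] [452.905 206.197  76.   ]
pred caught [[315.437 236.9  ]] at0 [[315.856 341.462]] face [[272.532 310.935]
 [358.751 310.617]] plates [[268.763 266.865]
 [267.188 224.19 ]
 [362.054 266.566]
 [363.277 223.929]]
0.8 [334.016 290.016] [ 400.26  -153.774    0.   ]
n 10 row [-0.7606, 0.0972, -0.0313, -0.0, 0.0, 0.0038] cur [451.634 215.575 184.1  ] -8.7 d_tool [-382.4      7.025  -15.34 ] rot [-0.151  0.106 13.833]
  via [446. 101. 189.]
  via [432. -13. 194.]
  via [ 410. -126.  198.]
```

View pics/w4.png

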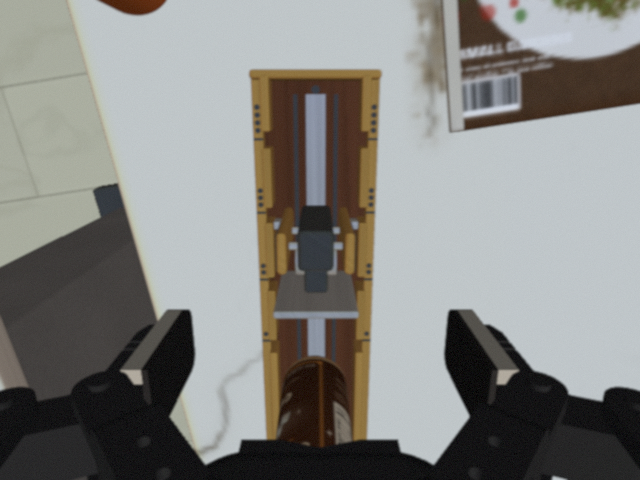

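The view shows the pusher holding mid-rack at about (316,250) with its face edge at row 316. It didn't fly, but the plates' outer edges, 275 and 356, look narrower than expected for a catch. The arm was still settling, so I'll measure again without a new picture to view.

```bash
python3 - <<'E'
from h import *
st(); c=wcam(); f=c["frame"]; cv2.imwrite("pics/w5.png",f[...,::-1])
for r in ctrl.spot_point("pinch",c)[:2]: uv=np.array(r["point"])[::-1]*[640,480]; print(r["p"],uv,ray(c,uv,76))
print("pred face",proj(c,[W((-27,19,87)),W((27,19,87))]),"plates",proj(c,[W((x,64+d,94)) for x in (-27.5,27.5) for d in (-13,13)]),"in",proj(c,[W((x,64,94)) for x in (-27.5,-23,23,27.5)]))
print("slots3",proj(c,[W((-31,69.5+d,32)) for d in (-5.5,5.5)]))
for v in (240,246,252,258,264): print(v,"L"," ".join("%d"%x for x in f[v,262:296,0]),"| R"," ".join("%d"%x for x in f[v,336:376,0]))
print("col",[(v,int(f[v,290:305].mean()),int(f[v,325:345].mean())) for v in range(296,330,2)])
E
```

```text
{'t': np.float64(6.5), 'ee_pos': array([451.63, 215.57, 184.1 ]), 'force': array([-1.01,  0.44, -0.62]), 'width': np.float64(1.0), 'gripper_force': np.float64(0.0)}
rack y 65.8873806038327 x -1.4636250456549007
0.77 [320.896 244.992] [452.147 207.83   76.   ]
pred face [[276.811 311.248]
 [364.484 311.2  ]] plates [[273.138 266.556]
 [271.645 223.142]
 [368.145 266.484]
 [369.595 223.047]] in [[272.403 245.18 ]
 [280.292 245.173]
 [360.964 245.104]
 [368.859 245.097]]
slots3 [[276.739 218.381]
 [276.271 203.164]]
240 L 154 145 144 146 147 147 144 137 133 136 135 136 139 138 136 124 108 92 85 99 122 138 141 146 146 147 149 143 136 116 100 95 98 98 | R 55 54 56 54 60 72 82 86 91 85 85 83 81 78 79 90 111 128 137 143 146 145 146 144 141 119 87 79 103 127 137 138 138 138 138 142 138 140 144 148
246 L 176 159 149 148 146 146 144 140 134 138 138 139 136 139 138 132 117 97 86 95 121 137 146 149 149 149 146 145 136 117 104 105 123 139 | R 55 54 56 75 106 136 146 144 145 145 143 141 121 94 80 95 118 135 144 149 147 150 150 146 137 114 85 82 107 129 137 139 137 136 139 141 145 145 148 149
252 L
[... 413 characters left out ...]
 73 | R 52 55 56 75 107 119 109 90 76 78 77 76 73 78 82 104 126 140 145 144 147 144 144 144 131 103 78 87 112 131 140 139 139 141 138 139 140 145 146 147
264 L 177 154 135 112 80 64 73 91 117 128 138 141 139 140 144 139 127 103 87 90 112 139 148 148 150 150 147 148 142 126 107 87 72 69 | R 53 56 57 81 112 122 111 90 81 80 79 77 76 78 82 108 129 142 147 150 149 151 150 146 128 95 80 97 121 136 140 139 139 140 142 133 111 85 68 64
col [(296, 81, 82), (298, 80, 82), (300, 81, 82), (302, 81, 82), (304, 81, 82), (306, 81, 83), (308, 81, 82), (310, 82, 84), (312, 120, 123), (314, 145, 148), (316, 146, 150), (318, 125, 131), (320, 62, 85), (322, 52, 79), (324, 52, 78), (326, 53, 79), (328, 53, 79)]
```

```bash
python3 - <<'E'
import cv2
f=cv2.imread("pics/w5.png"); cv2.imwrite("pics/w5c.png",cv2.resize(f[190:325,250:395],None,fx=4.4,fy=4.4,interpolation=cv2.INTER_CUBIC))
E
```

```text
(no output)
```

View pics/w5c.png

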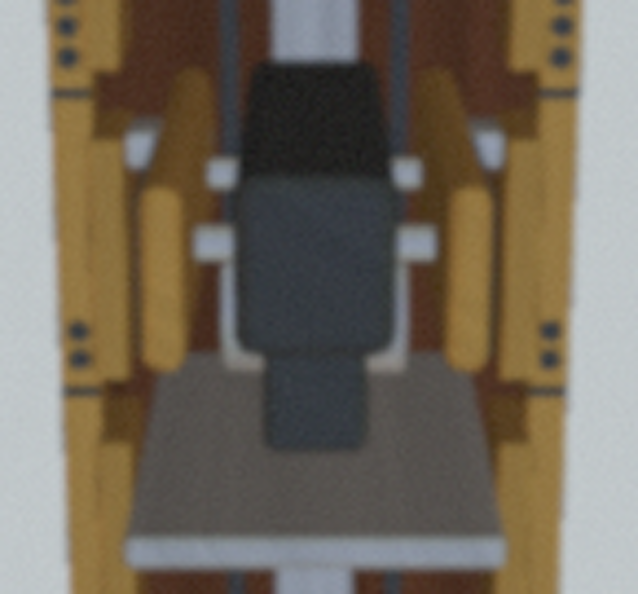

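The crop shows the steel teeth at (142,140) and (488,140) lying just in front of the third slots (rows 75 to 135), with the plates still at riding width. So the pusher is not caught. It is about 5 mm short and held only by friction. I'll work out the true travel from the stored pictures.

```bash
python3 - <<'E'
from h import *
from scipy.optimize import brentq
c=ctrl.camera("wrist"); s=ctrl.read_state()
def cam(p,q):
    M=np.eye(4); M[:3,:3]=R.from_quat(q).as_matrix(); M[:3,3]=p
    d=dict(c); d["camera_from_world"]=np.linalg.inv(M@np.array(c["tool_from_camera"])); return d
q=np.array([.758,.652,0,0]);q/=np.linalg.norm(q)
A={"w2":cam([441.91,142.32,161.44],q),"w3":cam([452.75,216.01,57.61],q),"w5":cam([451.63,215.57,184.1],s["eef_rot"])}
def y(n,v,z): return brentq(lambda y:proj(A[n],W((0,y,z)))[0,1]-v,-120,160)
print("w2 face front top",y("w2",60+443/1.66,87),"plate rear/front",y("w2",60+288/1.66,94),y("w2",60+360/1.66,94),"slot2 r/f",y("w2",60+203/1.66,32),y("w2",60+230/1.66,32),"slot3",y("w2",60+60/1.66,32),y("w2",60+88/1.66,32))
print("w3 plate front",y("w3",411,94),"face",y("w3",440,87),"slot4 r/f",y("w3",143,32),y("w3",170,32))
print("w5 face",y("w5",190+568/4.4,87),"plate r/f",y("w5",190+187/4.4,94),y("w5",190+370/4.4,94),"slot3",y("w5",190+75/4.4,32),y("w5",190+135/4.4,32),"slot2",y("w5",190+385/4.4,32),y("w5",190+441/4.4,32))
st()
E
```

```text
w2 face front top -53.13878327261547 plate rear/front 3.7449967276905918 -20.03397799237059 slot2 r/f 19.778149857946698 9.223262661041188 slot3 72.05675664365536 62.274038095638474
w3 plate front 53.78132017414498 face 37.082720392748705 slot4 r/f 126.66232101059636 116.29101237891295
w5 face 13.69601061658528 plate r/f 71.54642794029272 46.350906340155674 slot3 72.26260818866984 62.36634904162184 slot2 19.047472033558073 8.855387116726922
{'t': np.float64(6.65), 'ee_pos': array([452.11, 215.73, 184.84]), 'force': array([0.4 , 0.58, 0.26]), 'width': np.float64(1.0), 'gripper_force': np.float64(0.0)}
rack y 66.11434235576148 x -1.0209304424265806
```

Call:
send_rows --deltas '[[[-0.14,0.02,0.5,0,0,0,85],[0,0,0.65,0,0,0,85],[0,0,0.65,0,0,0,85],[0,0,0.5,0,0,0,85],[0,0,0.25,0,0,0,85],[0,0,0,0,0,0,70],[0,0,0,0,0,0,30],[0,0,0,0,0,0,30],[0,0,0,0,0,0,30],[0,0,0,0,0,0,30],[0,0,0,0,0,0,30],[0,0,0,0,0,0,30]]]' --newtons 38

```text
t: 7.65
ee_pos: [451.8, 208.8, 60.6]
eef_rot: [0.758, 0.652, -0.001, -0.0]
force: [-14.5, -3.9, 15.6]
width: 0.411
gripper_force: 38.0
```

```bash
python3 - <<'E'
from h import *
st(); c=wcam(); f=c["frame"]; cv2.imwrite("pics/w6.png",f[...,::-1])
for t in ("pinch",): print(ctrl.spot_point(t,c)[:1])
E
```

```text
{'t': np.float64(7.65), 'ee_pos': array([451.82, 208.83,  60.62]), 'force': array([-14.49,  -3.93,  15.62]), 'width': np.float64(0.41), 'gripper_force': np.float64(38.04)}
rack y 59.24204213346989 x -0.27817498856214584
[{'point': [0.7204, 0.4984], 'p': 0.96}]
```

Call:
send_rows --deltas '[[[0.04,-0.02,0,0,0,0,30],[0.05,0,0,0,0,0,30],[0.05,0,0,0,0,0,30],[0.05,0,0,0,0,0,30],[0,0,0,0,0,0,30],[0,0,0,0,0,0,30],[0,0,0,0,0,0,30]]]'

```text
t: 8.33
ee_pos: [453.2, 218.2, 60.7]
eef_rot: [0.758, 0.652, -0.0, 0.0]
force: [-9.1, -4.8, 10.4]
width: 0.411
gripper_force: 37.5
```

```bash
python3 - <<'E'
from h import *
st(); c=wcam(); f=c["frame"]; cv2.imwrite("pics/w7.png",f[...,::-1])
print(ctrl.spot_point("pinch",c)[:1])
# tooth/slot profile along left column and right column
for u0,u1 in ((258,270),(369,380),(226,236),(404,414)): print(u0,[(v,int(f[v,u0:u1,0].mean()),int(f[v,u0:u1,2].mean())) for v in range(244,312,3)])
E
```

```text
{'t': np.float64(8.33), 'ee_pos': array([453.15, 218.21,  60.68]), 'force': array([-9.13, -4.79, 10.42]), 'width': np.float64(0.41), 'gripper_force': np.float64(37.52)}
rack y 68.72218992059135 x -0.35487870788449527
[{'point': [0.7217, 0.4975], 'p': 0.57}]
258 [(244, 85, 39), (247, 85, 39), (250, 86, 40), (253, 86, 40), (256, 86, 39), (259, 86, 39), (262, 86, 39), (265, 87, 41), (268, 87, 41), (271, 87, 46), (274, 96, 77), (277, 99, 84), (280, 116, 109), (283, 163, 180), (286, 160, 178), (289, 150, 162), (292, 132, 129), (295, 67, 56), (298, 65, 53), (301, 64, 51), (304, 63, 46), (307, 63, 41), (310, 64, 39)]
369 [(244, 86, 41), (247, 87, 41), (250, 86, 40), (253, 88, 42), (256, 88, 42), (259, 87, 42), (262, 88, 42), (265, 88, 41), (268, 87, 41), (271, 90, 48), (274, 97, 77), (277, 102, 87), (280, 120, 113), (283, 166, 188), (286, 164, 187), (289, 156, 174), (292, 137, 138), (295, 63, 51), (298, 61, 48), (301, 61, 44), (304, 61, 40), (307, 62, 36), (310, 64, 34)]
226 [(244, 110, 73), (247, 117, 75), (250, 163, 76), (253, 124, 73), (256, 105, 75), (259, 125, 76), (262, 159, 74), (265, 105, 73), (268, 102, 76), (271, 152, 76), (274, 167, 77), (277, 141, 74), (280, 91, 78), (283, 171, 80), (286, 171, 79), (289, 172, 80), (292, 172, 80), (295, 170, 78), (298, 169, 79), (301, 169, 78), (304, 169, 78), (307, 161, 75), (310, 112, 56)]
404 [(244, 96, 76), (247, 107, 79), (250, 164, 77), (253, 113, 73), (256, 91, 76), (259, 127, 78), (262, 161, 76), (265, 98, 74), (268, 92, 77), (271, 155, 78), (274, 171, 79), (277, 129, 71), (280, 91, 79), (283, 171, 81), (286, 171, 80), (289, 172, 82), (292, 173, 83), (295, 173, 84), (298, 172, 84), (301, 172, 86), (304, 173, 88), (307, 171, 91), (310, 126, 74)]
```

Call:
send_rows --deltas '[[[0,0,0,0,0,0,85],[0,0,0,0,0,0,85],[0,0,0,0,0,0,85],[0,0,0,0,0,0,85],[0,0,0,0,0,0,85],[0,0,0,0,0,0,85]]]'

```text
t: 8.93
ee_pos: [453.5, 218.7, 59.0]
eef_rot: [0.759, 0.652, 0.001, 0.0]
force: [0.2, 0.6, 0.0]
width: 0.994
gripper_force: 0.0
```

```bash
python3 - <<'E'
from h import *
st(); c=wcam(); f=c["frame"]; cv2.imwrite("pics/w8.png",f[...,::-1])
print(ctrl.spot_point("pinch",c)[:1])
g=f.astype(int)
for v in (350,380,400): print(v,"L",g[v,240:290:2,0].tolist(),"R",g[v,350:400:2,0].tolist())
hue=cv2.cvtColor(f,cv2.COLOR_RGB2HSV)
for v in (340,360,380,400):
    b=(hue[v,:,0]>12)&(hue[v,:,0]<26)&(hue[v,:,1]>110)&(hue[v,:,2]>90); u=np.where(b)[0]; print(v,u[(u>230)&(u<410)].tolist())
E
```

```text
{'t': np.float64(8.93), 'ee_pos': array([453.53, 218.67,  59.04]), 'force': array([0.22, 0.57, 0.04]), 'width': np.float64(0.99), 'gripper_force': np.float64(0.0)}
rack y 69.2325206639325 x -0.04576476078367975
[{'point': [0.739, 0.4977], 'p': 0.95}]
350 L [143, 152, 158, 159, 161, 160, 159, 147, 122, 113, 110, 109, 112, 113, 126, 128, 131, 128, 129, 131, 126, 70, 59, 62, 59] R [59, 63, 110, 130, 133, 131, 131, 133, 130, 106, 91, 90, 89, 92, 98, 128, 150, 150, 160, 161, 163, 162, 158, 118, 96]
380 L [141, 163, 169, 170, 170, 169, 169, 171, 160, 130, 114, 111, 107, 107, 94, 96, 95, 96, 97, 95, 97, 82, 56, 60, 60] R [58, 64, 90, 96, 94, 95, 98, 98, 95, 94, 89, 90, 88, 104, 138, 160, 166, 168, 172, 171, 170, 168, 163, 120, 149]
400 L [117, 162, 170, 169, 166, 166, 165, 166, 161, 142, 116, 108, 97, 95, 97, 96, 97, 96, 97, 96, 102, 82, 54, 58, 59] R [63, 74, 95, 94, 94, 93, 95, 96, 98, 96, 95, 91, 88, 119, 157, 172, 171, 167, 165, 165, 164, 163, 138, 135, 168]
340 [231, 232, 233, 234, 235, 236, 237, 238, 239, 243, 244, 245, 246, 247, 248, 249, 250, 251, 252, 253, 254, 255, 256, 257, 258, 
[... 494 characters left out ...]
 393, 394, 395, 396, 397, 398, 399, 400, 406, 407, 408]
380 [231, 232, 233, 234, 235, 236, 237, 239, 240, 241, 242, 243, 244, 245, 246, 247, 248, 249, 250, 251, 252, 253, 254, 255, 256, 257, 258, 259, 260, 261, 262, 263, 264, 265, 266, 376, 377, 378, 379, 380, 381, 382, 383, 384, 385, 386, 387, 388, 389, 390, 391, 392, 393, 394, 395, 396, 397, 398, 399, 400, 401, 402, 403, 404, 405, 406]
400 [231, 232, 233, 234, 235, 236, 237, 238, 241, 242, 243, 244, 245, 246, 247, 248, 249, 250, 251, 252, 253, 254, 255, 256, 257, 258, 259, 260, 261, 262, 373, 375, 376, 377, 378, 379, 380, 381, 382, 383, 384, 385, 386, 387, 388, 389, 390, 391, 392, 393, 394, 396, 397, 398, 399, 400, 401, 402, 403, 404, 405]
```

```bash
python3 - <<'E'
from h import *
def asc(n,v0,v1,u0,u1,dv=2):
    f=cv2.imread(f"pics/{n}.png")[...,::-1].astype(int)
    print(n,"cols",u0,"..",u1)
    for v in range(v0,v1,dv):
        s=""
        for u in range(u0,u1):
            r,g,b=f[v,u]
            s+="#" if r<70 and r-b<25 else "S" if abs(r-b)<28 and r>85 else "O" if r-b>60 and r>125 else "o" if r-b>45 and r>92 else "-"
        print(v,s)
asc("w8",264,330,215,290)
asc("w5",200,236,255,300,1)
E
```

```text
w8 cols 215 .. 290
264 SSSSSoOOOOOOOOOOOOOOOOOOOOOOOOoooooo-------------------ooooooo--------#####
266 SSSSS-OOOO-SS-oOOOOOOOOOOOOOOOooooo-----------------oooooooooooo------#####
268 SSSSS-OOoS####--OOOOOOOOOOOOOOoooo-----------------oooooooooooooo-----#####
270 SSSSS-OO--#####-oOOOOOOOOOOOOOooo-----------------oooooooooooooooo----#####
272 SSSSSSoOO-S---S-OOOOOOOOOOOOOOooo-----------------oooooooooooooooo-----####
274 SSSSSSoOOOOOOOOOOOOOOOOOOOOOOOoo-----------------oooooooooooooooooo---#####
276 SSSSSSoOOOOOOOOOOOOOOOOOOOOOOOo-----------------ooooooooooooooooooo---#####
278 SSSSSSoOOOOOOOOOOOOOOOOOOOoooo------------------oooooooooooooooooo-----####
280 SSSSSSS-oooooooooooooooooo----------SSSSSSSSSSS-ooooooooooooooooooo----####
282 SSSSSSS---#########--ooooo---------SSSSSSSSSSS-oooooooooooooooooooo----####
284 SSSSSSS-OOOOOOOOOOOOOOooooo-oooooo-SSSSSSSSSSS-oooooooooooooooooooo---#####
286 SSSSSSSoOOOOOOOOOOOOOOooooooooooo-SSSSSSSSSSS-ooooooooooooooooooooo----####
288 SSSSSSSoOOOOOOOOOOOOOOoooooooooo-SSSSSSSSSSSS-ooooooooooooooooooooo----####
290 SSSSSSSoOOOOOOOOOOOOOOooooooooo-SSSSS
[... 2677 characters left out ...]

222 SSSSSSSoOOOOOOOOOoOOoooSSSSSSSS--o-oooooooo--
223 SSSSSSSoOOOOOOOOOOOOOOoSSSSSSSS---oooooo-----
224 SSSSSSSoOOOOOOOOOOOOOOoSSSSSSS----ooooooo----
225 SSSSSSSoOOOOOOOOOOOOOOoSSSSSSS---ooooooooo-SS
226 SSSSSSSoOOOOOOOOOOOOOOoSSSSSSS---oooooooooSSS
227 SSSSSSS-OOOOOOOOOOOOOOo-SSSSS---ooooooo-o-SSS
228 SSSSSSS-OOOOOOOOOOOOOOoo-SS------oooooooo-SSS
229 SSSSSSS-OOOOOOOOOOOOOOooo-------ooooooooo-SSS
230 SSSSSSS-OOOOOOOOOOOOOOOo--------ooooooooo-SSS
231 SSSSSSS-OOOOOOOOOOOOOOOo------ooooooooooo-SSS
232 SSSSSSS-OOOOOOOOOOOOOOoo----ooooooooooooooSSS
233 SSSSSSS-OOOOOOOOOOOOOOoo---ooOOOOOoooooooo--S
234 SSSSSSS-OOOOOOOOOOOOOOoo---oOOOOOOOoooo-oo---
235 SSSSSSS-OOOOOOOOOOOOOOoo--ooOOOOOOOOooooooo--
```

```bash
python3 - <<'E'
from h import *
c=ctrl.camera("wrist")
q=np.array([.758,.652,0,0]);q/=np.linalg.norm(q)
def cam(p,q=q):
    M=np.eye(4); M[:3,:3]=R.from_quat(q).as_matrix(); M[:3,3]=p
    d=dict(c); d["camera_from_world"]=np.linalg.inv(M@np.array(c["tool_from_camera"])); return d
w5=cam([452,215.65,184.5]); w6=cam([451.82,208.83,60.62]); w8=cam([453.53,218.67,59.04])
f=cv2.imread("pics/w6.png")[...,::-1].astype(int); print([(v,int(f[v,258:270,0].mean())) for v in range(270,300)])
def t2(a,va,b,vb): 
    r=least_squares(lambda p:[proj(a,W((-28,p[0],p[1])))[0,1]-va,proj(b,W((-28,p[0],p[1])))[0,1]-vb],[60,30]); return r.x
print("tooth front",t2(w5,228,w6,294),"tooth rear",t2(w5,219.5,w6,280))
print("slot front",t2(w5,221,w8,301.5),"line3",t2(w5,211,w8,282))
for z in (15,20,25,30,32):
    o=lambda cm,v:least_squares(lambda p:[proj(cm,W((-28,p[0],z)))[0,1]-v],[60]).x[0]
    print(z,"w8 tooth",o(w8,280),o(w8,301),"w5",o(w5,219.5),o(w5,228),"w6",o(w6,280),o(w6,294))
E
```

```text
[(270, 86), (271, 87), (272, 91), (273, 95), (274, 96), (275, 98), (276, 100), (277, 100), (278, 100), (279, 104), (280, 116), (281, 141), (282, 157), (283, 163), (284, 164), (285, 164), (286, 161), (287, 157), (288, 153), (289, 151), (290, 149), (291, 145), (292, 131), (293, 103), (294, 77), (295, 66), (296, 65), (297, 64), (298, 64), (299, 64)]
tooth front [60.809 45.167] tooth rear [66.681 44.742]
slot front [62.665 33.302] line3 [67.639 23.573]
15 w8 tooth 65.07428707230103 54.315472727084774 w5 59.08666630801729 52.4676215594585 w6 54.438967335709584 47.2425257280412
20 w8 tooth 67.13230703742704 56.660768104942605 w5 60.36336332456036 53.8501497010207 w6 56.49698730083573 49.491092730365246
25 w8 tooth 69.19032700255534 59.00606348280043 w5 61.640060347067994 55.23267784258289 w6 58.55500726596191 51.73965973270237
30 w8 tooth 71.24834696768329 61.35135886065817 w5 62.91675735853755 56.615205984145064 w6 60.61302723160366 53.98822673503691
32 w8 tooth 72.07155495373935 62.28947701180133 w5 63.42743616533631 57.168217240769984 w6 61.43623521713862 54.88765353597063
```

Call:
send_rows --deltas '[[[-0.1,0,0,0,0,0,85],[0,0,0,0,0,0,60],[0,0,0,0,0,0,30],[0,0,0,0,0,0,30],[0,0,0,0,0,0,30],[0,0,0,0,0,0,30],[0,0,0,0,0,0,30]]]' --newtons 40

```text
t: 9.67
ee_pos: [452.2, 212.9, 59.4]
eef_rot: [0.758, 0.652, -0.001, 0.0]
force: [-6.3, -6.3, 11.2]
width: 0.412
gripper_force: 40.0
```

```bash
cat >> h.py <<'E'
def tooth(n):
    st(); c=wcam(); f=c["frame"]; cv2.imwrite(f"pics/{n}.png",f[...,::-1]); g=f.astype(int)
    for u0,u1 in ((258,268),(371,380)):
        p=g[270:320,u0:u1,0].mean(1); i=int(np.argmin(np.diff(cv2.GaussianBlur(p.reshape(-1,1),(1,3),0)[:,0])[:38])); v=270.5+i
        y=least_squares(lambda a:[proj(c,W((-28,a[0],30)))[0,1]-v],[60]).x[0]; print("tooth front v",v,"y",y,"need 66; slot front 62.6")
E
python3 - <<'E'
from h import *
tooth("w9")
E
```

```text
{'t': np.float64(9.67), 'ee_pos': array([452.2 , 212.86,  59.37]), 'force': array([-6.25, -6.29, 11.2 ]), 'width': np.float64(0.41), 'gripper_force': np.float64(40.03)}
rack y 63.2865006029643 x -0.5054038785183792
tooth front v 291.5 y 59.75718293039409 need 66; slot front 62.6
tooth front v 291.5 y 59.75718293039409 need 66; slot front 62.6
```

Call:
send_rows --deltas '[[[0.04,0,0,0,0,0,30],[0.04,0,0,0,0,0,30],[0.04,0,0,0,0,0,30],[0,0,0,0,0,0,30],[0,0,0,0,0,0,85],[0,0,0,0,0,0,85],[0,0,0,0,0,0,85],[0,0,0,0,0,0,85],[0,0,0,0,0,0,85]]]'

```text
t: 10.47
ee_pos: [453.5, 219.7, 58.8]
eef_rot: [0.758, 0.652, 0.0, -0.0]
force: [0.5, 0.8, 0.7]
width: 0.997
gripper_force: 0.0
```

```bash
cat >> h.py <<'E'
def plates(n):
    f=cv2.imread(f"pics/{n}.png")[...,::-1].astype(int)
    print(n)
    for v in range(262,400,4):
        s=""
        for u in list(range(215,290))+list(range(350,424)):
            if u==350: s+=" | "
            r,g,b=f[v,u]
            s+="#" if r<70 and r-b<25 else "S" if abs(r-b)<28 and r>85 else "O" if r-b>60 and r>125 else "o" if r-b>45 and r>92 else "-"
        print(v,s)
E
python3 - <<'E'
from h import *
tooth("w10"); plates("w10")
E
```

```text
{'t': np.float64(10.47), 'ee_pos': array([453.47, 219.71,  58.77]), 'force': array([0.46, 0.81, 0.66]), 'width': np.float64(1.0), 'gripper_force': np.float64(0.0)}
rack y 70.25452763214517 x -0.2580627458293634
tooth front v 290.5 y 67.53307416138881 need 66; slot front 62.6
tooth front v 273.5 y 75.4327555927467 need 66; slot front 62.6
w10
262 SSSSS-OO--####-SOOOOOOOOOOOOOOoooooooo-----------oo--------------------#### | ##----------------------ooooooo-o--------ooOOOOOOOOOOOOOoS-###-SoOOSSSSSSS
266 SSSSSSOOOOOOOOOOOOOOOOOOOOOOOOooooooo-----ooooooooooooo---------------##### | #-----------------ooooooooooooooo-o------ooOOOOOOOOOOOOOOOOOOOOOOOoSSSSSSS
270 SSSSSSoOO--####-oOOOOOOOOOOOOOOoooo------ooooooooooooooooo-------------#### | ##--o------------oooooooooooooooo--------oOOOOOOOOOOOOOO--####SoOO-SSSSSSS
274 SSSSSS-OOoS----SoOOOOOOOOOOOOOOooo------oooooooooooooooooo-------------#### | ##---o--------------oooooooooooooo------ooOOOOOOOOOOOOOO-S---S-OOO-SSSSSSS
278 SSSSSS-OOOOOOOOOOOOOOOOOOOOOOOO---SS--oooooooooooooooooooo-------------#### | #---o-----------------ooooooooooooo-SSSSS-OOOO
[... 4038 characters left out ...]
##-SSSSSSSSSSSSSSSSSSSSSSS-ooo---------ooOOOOOOOOOOOOOOOOOOSSSSSSSSSSSSS
386 SSSSSSSSSSSoOOOOOOOOOOOOOOOOOOOoooooooooooo-SSSSSSSSSSSSSSSSSSSSSSSS-###### | ###--SSSSSSSSSSSSSSSSSSSSSSSS-ooo-------oooOOOOOOOOOOOOOOOOOoSSSSSSSSSSSSS
390 SSSSSSSSSSS-OOOOOOOOOOOOOOOOOOOooooooooooo-SSSSSSSSSSSSSSSSSSSSSSSSS-###### | ###-SSSSSSSSSSSSSSSSSSSSSSSSSS-oooo-----oooOOOOOOOOOOOOOOOOOoSSSSSSSSSSSSS
394 SSSSSSSSSSSSOOOOOOOOOOOOOOOOOOOooooooooooo-SSSSSSSSSSSSSSSSSSSSSSSSS-###### | ###-SSSSSSSSSSSSSSSSSSSSSSSSSSS-oooo----ooOOOOOOOOOOOOOOOOOOSSSSSSSSSSSSSS
398 SSSSSSSSSSSSoOOOOOOOOOOOOOOOOOOoooooooooo-SSSSSSSSSSSSSSSSSSSSSSSSSS-###### | ###-SSSSSSSSSSSSSSSSSSSSSSSSSSSS--ooo---ooOOOOOOOOOOOOOOOOOOSSSSSSSSSSSSSS
```

Caught now: the teeth lie inside the third slots and the plates have sprung out to full width (225 to 412, 187 px). Next, the loose can.

Call:
send_rows --deltas '[[[0,0,-0.5,0,0,0,85],[0,0,-0.8,0,0,0,85],[0,0,-0.8,0,0,0,85],[-0.2,0,-0.6,0,0,0,85],[-0.4,0.01,-0.3,0,0,0,85],[-0.75,0.02,0,0,0,0,85],[-0.75,0.02,0,0,0,0,85],[-0.75,0.02,0,0,0,0,85],[-0.75,0.02,0,0,0,0,85],[-0.75,0.02,0,0,0,0,85],[-0.75,0.01,0,0,0,0,85],[-0.75,0,0,0,0,0,85]]]'

```text
t: 11.52
ee_pos: [414.7, -72.2, 209.0]
eef_rot: [0.758, 0.652, 0.0, 0.001]
force: [1.3, -1.2, 0.1]
width: 0.995
gripper_force: 0.0
```

Call:
send_rows --deltas '[[[-0.75,0,0,0,0,0,85],[-0.6,0,0,0,0,0,85],[-0.3,0,0,0,0,0,85],[0,0,0,0,0,0,85],[0,0,0,0,0,0,85],[0,0,0,0,0,0,85]]]'

```text
t: 12.02
ee_pos: [402.8, -151.5, 208.6]
eef_rot: [0.759, 0.652, 0.0, -0.0]
force: [-0.8, -0.5, 0.3]
width: 0.995
gripper_force: 0.0
```

```bash
python3 - <<'E'
from h import *
st(); c=wcam(); f=c["frame"]; cv2.imwrite("pics/w11.png",f[...,::-1])
for r in ctrl.spot_point("can_loose",c)[:3]:
    uv=np.array(r["point"])[::-1]*[640,480]; print(r["p"],uv,ray(c,uv,0))
for r in ctrl.recognise("can_loose",c)[:3]: print(r["p"],np.array(r["bbox"])*[640,480,640,480])
print("pred top centre",proj(c,[402,-164,134]),"rim",proj(c,[[402+26,-164-4,134],[402-26,-160,134],[402+4,-164+26,134],[398,-190,134]]))
T=ctrl.camera("top")
for t in ("can_second","pinch"):
  for r in ctrl.spot_point(t,T)[:3]: uv=np.array(r["point"])[::-1]*[640,480]; print(t,r["p"],uv,ray(T,uv,76 if t=="pinch" else 10))
E
```

```text
{'t': np.float64(12.02), 'ee_pos': array([ 402.79, -151.52,  208.56]), 'force': array([-0.78, -0.49,  0.35]), 'width': np.float64(0.99), 'gripper_force': np.float64(0.0)}
rack y -304.391099548215 x 4.7244119503068305
0.93 [267.072 181.92  365.376 304.704]
pred top centre [[319.546 272.741]] rim [[368.01  272.818]
 [271.062 272.664]
 [319.669 225.937]
 [319.432 316.624]]
can_second 0.57 [296.128 251.808] [435.883  75.514  10.   ]
can_second 0.55 [433.024 277.392] [ 405.827 -301.863   10.   ]
pinch 0.6 [246.016 234.816] [455.267 208.246  76.   ]
```

```bash
python3 - <<'E'
from h import *
st(); c=wcam(); f=c["frame"]; cv2.imwrite("pics/w12.png",f[...,::-1]); g=f.astype(int)
sat=g.max(2)-g.min(2)
for v in range(200,330,4): print(v,"".join("S" if sat[v,u]<25 and g[v,u,0]>100 else "O" if g[v,u,0]-g[v,u,2]>70 else "-" for u in range(255,385,2)))
print(proj(c,[402,-164,134]))
E
```

```text
{'t': np.float64(12.32), 'ee_pos': array([ 402.84, -151.49,  208.54]), 'force': array([-0.05, -0.07,  0.55]), 'width': np.float64(1.0), 'gripper_force': np.float64(0.0)}
rack y -304.3490428468349 x 4.777162821156956
200 SSSSSSSSSSSSSSSSS-----------------------------SSSSSSSSSSSSSSSSSSS
204 SSSSSSSSSSSSSSSS-------------------------------SSSSSSSSSSSSSSSSSS
208 SSSSSSSSSSSSSSS--------------------------------SSSSSSSSSSSSSSSSSS
212 SSSSSSSSSSSSSSS---------------------------------SSSSSSSSSSSSSSSSS
216 SSSSSSSSSSSSSS-------------OO--------S-----------SSSSSSSSSSSSSSSS
220 SSSSSSSSSSSSS-----------OOOO-----------SSS-------SSSSSSSSSSSSSSSS
224 SSSSSSSSSSSSS------O--------OOOOOO--------SSS-----SSSSSSSSSSSSSSS
228 SSSSSSSSSSSS---------OOOOOOO------OOOOOOO----SSS--SSSSSSSSSSSSSSS
232 SSSSSSSSSSS---O---OOO---SSSSSSSSSSSSSS---OOO----S--SSSSSSSSSSSSSS
236 SSSSSSSSSSS-----OO--SSSSSSSSSSSSSSSSSSSSSS-OOO---S-SSSSSSSSSSSSSS
240 SSSSSSSSSS----OO-SSSSSSSSSSSSSSSSSSSSSSSSSSS--OO---SSSSSSSSSSSSSS
244 SSSSSSSSS----O-SSSSSSSSSSSSSSSSSSSSSSSSSSSSSSS-OO--SSSSSSSSSSSSSS
248 SSSSSSSSS---O-SSSSSSSSSSSSSSSSSSSSSSSSSS
[... 745 characters left out ...]
SSSSSSSSSSSSSSSSSSSSSSSSSS--SSSSSSSSSSSSSSSSSSSSSS
296 SSSSSSSSSSSSSSSSSSSSSSSSSSSSSSSSSSSSS---SSSSSSSSSSSSSSSSSSSSSSSSS
300 SSSSSSSSSSSSSSSSSSSSSSSSSSSSSSSSSSSSSSSSSSSSSSSSSSSSSSSSSSSSSSSSS
304 SSSSSSSSSSSSSSSSSSSSSSSSSSSSSSSSSSSSSSSSSSSSSSSSSSSSSSSSSSSSSSSSS
308 SSSSSSSSSSSSSSSSSSSSSSSSSSSSSSSSSSSSSSSSSSSSSSSSSSSSSSSSSSSSSSSSS
312 SSSSSSSSSSSSSSSSSSSSSSSSSSSSSSSSSSSSSSSSSSSSSSSSSSSSSSSSSSSSSSSSS
316 SSSSSSSSSSSSSSSSSSSSSSSSSSSSSSSSSSSSSSSSSSSSSSSSSSSSSSSSSSSSSSSSS
320 SSSSSSSSSSSSSSSSSSSSSSSSSSSSSSSSSSSSSSSSSSSSSSSSSSSSSSSSSSSSSSSSS
324 SSSSSSSSSSSSSSSSSSSSSSSSSSSSSSSSSSSSSSSSSSSSSSSSSSSSSSSSSSSSSSSSS
328 SSSSSSSSSSSSSSSSSSSSSSSSSSSSSSSSSSSSSSSSSSSSSSSSSSSSSSSSSSSSSSSSS
[[319.417 272.759]]
```

Call:
send_rows --deltas '[[[-0.21,0,0.4,0,0,0,85],[0,0,0.7,0,0,0,85],[0,0,0.7,0,0,0,85],[0,0,0.55,0,0,0,85],[0,0,0.3,0,0,0,85],[0,0,0,0,0,0,85],[0,0,0,0,0,0,60],[0,0,0,0,0,0,40],[0,0,0,0,0,0,40],[0,0,0,0,0,0,40],[0,0,0,0,0,0,40],[0,0,0,0,0,0,40]]]' --newtons 35

```text
t: 13.37
ee_pos: [402.1, -163.3, 78.2]
eef_rot: [0.758, 0.652, 0.0, 0.001]
force: [-3.6, 0.4, 5.6]
width: 0.607
gripper_force: 35.5
```

```bash
python3 - <<'E'
from h import *
st()
E
```

```text
{'t': np.float64(13.37), 'ee_pos': array([ 402.13, -163.29,   78.17]), 'force': array([-3.63,  0.44,  5.59]), 'width': np.float64(0.61), 'gripper_force': np.float64(35.5)}
rack y -316.1268990002069 x 5.825755181912491
```

Call:
send_rows --deltas '[[[0,0,-0.3,0,0,0,40],[0,0,-0.6,0,0,0,40],[0,0,-0.75,0,0,0,40],[0,0,-0.75,0,0,0,40],[0,0,-0.7,0,0,0,40],[0.2,0,-0.3,0,0,0,40],[0.5,-0.02,-0.1,0,0,0,40],[0.7,-0.02,0,0,0,0,40],[0.7,-0.02,0,0,0,0,40],[0.7,-0.02,0,0,0,0,40],[0.7,-0.02,0,0,0,0,40],[0.7,-0.02,0,0,0,0,40]]]'

```text
t: 14.37
ee_pos: [426.9, 47.6, 252.4]
eef_rot: [0.759, 0.652, 0.001, 0.001]
force: [1.0, -0.4, -2.5]
width: 0.602
gripper_force: 38.0
```

Call:
send_rows --deltas '[[[0.7,0,0,0,0,0,40],[0.5,0,0,0,0,0,40],[0.4,0,0,0,0,0,40],[0.15,0,0,0,0,0,40],[0,0,0,0,0,0,40],[0,0,0,0,0,0,40],[0,0,0,0,0,0,40]]]'

```text
t: 14.95
ee_pos: [440.0, 131.4, 251.3]
eef_rot: [0.759, 0.651, -0.0, 0.0]
force: [0.8, 0.3, -3.0]
width: 0.607
gripper_force: 38.0
```

```bash
python3 - <<'E'
from h import *
st(); c=wcam(); f=c["frame"]; cv2.imwrite("pics/w13.png",f[...,::-1]); g=f.astype(int)
s=ctrl.read_state(); p=np.array(s["ee_pos"]); zt=p[2]+56
print("rim pred (can centred on tool)",proj(c,[p+[0,0,56],p+[0,0,56]+26*np.array([.149,.989,0]),p+[0,0,56]-26*np.array([.149,.989,0])]))
sat=g.max(2)-g.min(2)
for v in range(200,440,6): print(v,"".join("S" if sat[v,u]<25 and g[v,u,0]>100 else "O" if g[v,u,0]-g[v,u,2]>70 else "#" if g[v,u].max()<60 else "-" for u in range(210,430,3)))
T=ctrl.camera("top"); cv2.imwrite("pics/t2.png",T["frame"][...,::-1])
print("fwd face pred",proj(c,[W((-27,19,87)),W((27,19,87))]))
E
```

```text
{'t': np.float64(14.95), 'ee_pos': array([439.96, 131.4 , 251.28]), 'force': array([ 0.79,  0.26, -2.96]), 'width': np.float64(0.61), 'gripper_force': np.float64(37.99)}
rack y -19.08803633876909 x -0.5078128986241817
rim pred (can centred on tool) [[316.533 421.732]
 [316.14  325.69 ]
 [316.875 505.   ]]
200 SSSSSSSSSSSSSSSSSSSS-OOOO---------SS-S-S---------OOOOSSSSSSSSSSSSSSSSSSSSS
206 SSSSSSSSSSSSSSSSSSSS-OOOO---------#####----------OOOOSSSSSSSSSSSSSSSSSSSSS
212 SSSSSSSSSSSSSSSSSSSS--OOO--#####--###########----OO--SSSSSSSSSSSSSSSSSSSSS
218 SSSSSSSSSSSSSSSSSSSSS---########--#############------SSSSSSSSSSSSSSSSSSSSS
224 SSSSSSSSSSSSSSSSSSSSS-##########--###############-OOOSSSSSSSSSSSSSSSSSSSSS
230 SSSSSSSSSSSSSSSSSSSS############--################-OOSSSSSSSSSSSSSSSSSSSSS
236 SSSSSSSSSSSSSSSSSSS#############--#######-SSS-#####--SSSSSSSSSSSSSSSSSSSSS
242 SSSSSSSSSSSSSSSSSS-#############--#######-SS-SSSS-##-SSSSSSSSSSSSSSSSSSSSS
248 SSSSSSSSSSSSSSSSSS##############--########-SSSSS-SS-#SSSSSSSSSSSSSSSSSSSSS
254 SSSSSSSSSSSSSSSSS###############---#######-SS-SSSSSSS-SSSSSSSSSSSSSSSSSSSS
260
[... 1719 characters left out ...]
SSSSSS-O--#####
392 ######--O-SSSSSSSSSSSSSSSSSSSSSSSSSSSSSSSSSSSSSSSSSSSSSSSSSSSSSSSSO-######
398 ######--OSSSSSSSSSSSSSSSSSSSSSSSSSSSSSSSSSSSSSSSSSSSSSSSSSSSSSSSSS--######
404 #######-OSSSSSSSSSSSSSSSSSSSSSSSSSSSSSSSSSSSSSSSSSSSSSSSSSSSSSSSSSS#######
410 #######SSSSSSSSSSSSSSSSSSSSSSSSSSSSSSSSSSSSSSSSSSSSSSSSSSSSSSSSSSSS#######
416 ######SSSSSSSSSSSSSSSSSSSSSSSSSSSSSSSSSSSSSSSSSSSSSSSSSSSSSSSSSSSSS-######
422 #######SSSSSSSSSSSSSSSSSSSSSSSSSSSSSSSSSSSSSSSSSSSSSSSSSSSSSSSSSSSS#######
428 #######SSSSSSSSSSSSSSSSSSSSSSSSSSSSSSSSSSSSSSSSSSSSSSSSSSSSSSSSSSS-#######
434 ########SSSS-SSSSSSSSSSSSSSSSSSSSSSSSSSSSSSSSSSSSSSSSSSSSSSSSSSSSS########
fwd face pred [[280.218 159.733]
 [356.374 159.552]]
```

Call:
send_rows --deltas '[[[-0.04,0,0.3,0,0,0,40],[0,0,0.5,0,0,0,40],[0,0,0.6,0,0,0,40],[0,0,0.6,0,0,0,40],[0,0,0.5,0,0,0,40],[0,0,0.3,0,0,0,40],[0,0,0.2,0,0,0,40],[0,0,0.1,0,0,0,40],[0,0,0.05,0,0,0,40],[0,0,0,0,0,0,40],[0,0,0,0,0,0,40]]]'

```text
t: 15.97
ee_pos: [440.6, 130.4, 94.7]
eef_rot: [0.759, 0.652, 0.001, 0.001]
force: [-0.3, -0.4, -2.8]
width: 0.602
gripper_force: 38.0
```

```bash
python3 - <<'E'
from h import *
st()
E
```

```text
{'t': np.float64(15.97), 'ee_pos': array([440.59, 130.45,  94.73]), 'force': array([-0.27, -0.37, -2.79]), 'width': np.float64(0.6), 'gripper_force': np.float64(37.98)}
rack y -19.93669283810239 x 0.25071527381946135
```

Call:
send_rows --deltas '[[[0,0,0.05,0,0,0,40],[0,0,0.04,0,0,0,40],[0,0,0.03,0,0,0,40],[0,0,0,0,0,0,40],[0,0,0,0,0,0,40]]]'

```text
t: 16.38
ee_pos: [440.2, 130.6, 88.2]
eef_rot: [0.758, 0.652, 0.001, 0.0]
force: [-1.7, 0.9, 3.2]
width: 0.606
gripper_force: 38.5
```

Call:
send_rows --deltas '[[[0,0,0,0,0,0,70],[0,0,0,0,0,0,85],[0,0,0,0,0,0,85],[0,0,0,0,0,0,85],[0,0,-0.3,0,0,0,85],[0,0,-0.7,0,0,0,85],[0,0,-0.8,0,0,0,85],[0.2,0,-0.7,0,0,0,85],[0.5,0,-0.3,0,0,0,85],[0.5,0,0,0,0,0,85],[0.4,0,0,0,0,0,85],[0,0,0,0,0,0,85]]]'

```text
t: 17.38
ee_pos: [452.0, 212.4, 228.0]
eef_rot: [0.758, 0.652, 0.001, -0.0]
force: [-0.0, 0.3, -0.1]
width: 0.998
gripper_force: 0.0
```

Call:
send_rows --deltas '[[[0,0,0,0,0,0,85],[0,0,0,0,0,0,85],[0,0,0,0,0,0,85]]]'

```text
t: 17.63
ee_pos: [451.5, 208.7, 227.1]
eef_rot: [0.759, 0.651, -0.0, 0.0]
force: [0.1, 0.2, -1.1]
width: 0.996
gripper_force: 0.0
```

```bash
python3 - <<'E'
from h import *
st(); c=wcam(); a=c["frame"][...,::-1].copy(); cv2.imwrite("pics/w14.png",a)
S=ctrl.camera("scene"); b=S["frame"][180:280,230:350,::-1]
cv2.imwrite("pics/comb.png",np.hstack([cv2.resize(a[100:480,200:440],None,fx=1.3,fy=1.3),cv2.resize(b,(480,494))]))
E
```

```text
{'t': np.float64(17.63), 'ee_pos': array([451.5 , 208.69, 227.12]), 'force': array([ 0.13,  0.25, -1.06]), 'width': np.float64(1.0), 'gripper_force': np.float64(0.0)}
rack y 59.05962577542148 x -0.5703494111442282
```

View pics/comb.png

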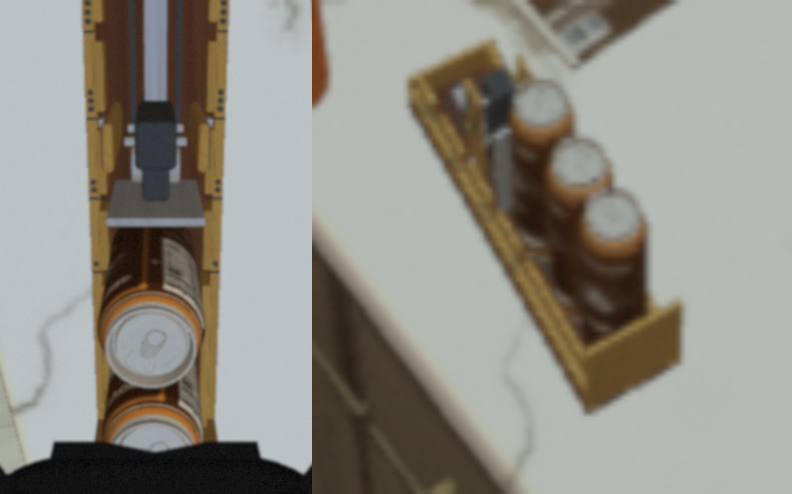

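The view shows the pusher still caught with its plates sprung wide at the three-dot line, and three cans upright in the rack. The third is at crop (152,345), in its gap. Next I pinch the plates again.

Call:
send_rows --deltas '[[[0.17,0,0.4,0,0,0,85],[0,0,0.75,0,0,0,85],[0,0,0.75,0,0,0,85],[0,0,0.7,0,0,0,85],[0,0,0.5,0,0,0,85],[0,0,0.22,0,0,0,85],[0,0,0,0,0,0,85],[0,0,0,0,0,0,85]]]' --newtons 40

```text
t: 18.4
ee_pos: [453.3, 217.7, 62.2]
eef_rot: [0.759, 0.651, -0.0, 0.0]
force: [0.8, 0.3, -0.2]
width: 0.993
gripper_force: 0.0
```

```bash
python3 - <<'E'
from h import *
st()
E
```

```text
{'t': np.float64(18.4), 'ee_pos': array([453.27, 217.67,  62.16]), 'force': array([ 0.77,  0.26, -0.24]), 'width': np.float64(0.99), 'gripper_force': np.float64(0.0)}
rack y 68.20084299770961 x -0.15479844577879653
```

Call:
send_rows --deltas '[[[-0.02,0,0.04,0,0,0,60],[0,0,0,0,0,0,30],[0,0,0,0,0,0,30],[0,0,0,0,0,0,30],[0,0,0,0,0,0,30],[0,0,0,0,0,0,30],[0,0,0,0,0,0,30]]]' --newtons 40

```text
t: 18.98
ee_pos: [453.0, 217.1, 62.3]
eef_rot: [0.758, 0.652, 0.0, 0.0]
force: [-12.9, -5.6, 20.4]
width: 0.411
gripper_force: 39.5
```

```bash
python3 - <<'E'
from h import *
tooth("w15")
E
```

```text
{'t': np.float64(18.98), 'ee_pos': array([453.02, 217.07,  62.3 ]), 'force': array([-12.9 ,  -5.56,  20.4 ]), 'width': np.float64(0.41), 'gripper_force': np.float64(39.48)}
rack y 67.56840941638187 x -0.31393726041006076
tooth front v 293.5 y 61.820862678052556 need 66; slot front 62.6
tooth front v 293.5 y 61.820862678052556 need 66; slot front 62.6
```

Call:
send_rows --deltas '[[[-0.02,-0.01,0,0,0,0,30],[-0.03,0,0,0,0,0,30],[-0.04,0,0,0,0,0,30],[-0.05,0,0,0,0,0,30],[-0.05,0,0,0,0,0,30],[-0.05,0,0,0,0,0,30],[-0.05,0,0,0,0,0,30],[-0.04,0,0,0,0,0,30],[0,0,0,0,0,0,30],[0,0,0,0,0,0,30]]]'

```text
t: 19.87
ee_pos: [450.5, 200.6, 62.3]
eef_rot: [0.758, 0.652, 0.0, 0.0]
force: [-9.4, -5.9, 19.3]
width: 0.411
gripper_force: 39.2
```

```bash
python3 - <<'E'
from h import *
tooth("w16")
E
```

```text
{'t': np.float64(19.87), 'ee_pos': array([450.51, 200.61,  62.34]), 'force': array([-9.44, -5.86, 19.29]), 'width': np.float64(0.41), 'gripper_force': np.float64(39.23)}
rack y 50.91985463813486 x -0.35508690239893514
tooth front v 293.5 y 45.17871644643321 need 66; slot front 62.6
tooth front v 293.5 y 45.17871644643321 need 66; slot front 62.6
```

Call:
send_rows --deltas '[[[-0.02,0,0,0,0,0,30],[-0.02,0,0,0,0,0,30],[-0.01,0,0,0,0,0,30],[0,0,0,0,0,0,30]]]'

```text
t: 20.25
ee_pos: [450.2, 198.4, 62.4]
eef_rot: [0.758, 0.652, 0.001, 0.0]
force: [-10.3, -4.4, 19.0]
width: 0.413
gripper_force: 39.2
```

Call:
send_rows --deltas '[[[-0.02,0,0,0,0,0,30],[0,0,0,0,0,0,30],[0,0,0,0,0,0,30]]]'

```text
t: 20.5
ee_pos: [450.0, 197.4, 62.3]
eef_rot: [0.758, 0.652, 0.001, 0.0]
force: [-10.5, -4.1, 18.2]
width: 0.411
gripper_force: 39.2
```

Call:
send_rows --deltas '[[[-0.03,0,0,0,0,0,30],[0,0,0,0,0,0,30],[0,0,0,0,0,0,30]]]'

```text
t: 20.75
ee_pos: [449.8, 195.9, 62.3]
eef_rot: [0.758, 0.652, 0.0, 0.0]
force: [-10.4, -4.4, 19.0]
width: 0.41
gripper_force: 39.2
```

Call:
send_rows --deltas '[[[-0.03,0,0,0,0,0,30],[0,0,0,0,0,0,30],[0,0,0,0,0,0,30]]]'

```text
t: 21.0
ee_pos: [449.5, 194.4, 62.3]
eef_rot: [0.758, 0.652, 0.001, 0.0]
force: [-10.3, -4.0, 19.0]
width: 0.411
gripper_force: 39.2
```

Call:
send_rows --deltas '[[[-0.03,0,0,0,0,0,30],[0,0,0,0,0,0,30],[0,0,0,0,0,0,30]]]'

```text
t: 21.25
ee_pos: [449.4, 193.3, 62.3]
eef_rot: [0.758, 0.652, 0.001, 0.0]
force: [-9.4, -1.6, 17.6]
width: 0.414
gripper_force: 39.1
```

```bash
python3 - <<'E'
from h import *
tooth("w17"); c=wcam()
print(ctrl.spot_point("pinch",c)[:1])
f=c["frame"].astype(int); u=range(255,385,3); sat=f.max(2)-f.min(2)
for v in range(395,480,5): print(v,"".join("S" if sat[v,k]<25 and f[v,k,0]>100 else "O" if f[v,k,0]-f[v,k,2]>70 else "#" if f[v,k].max()<60 else "-" for k in u))
E
```

```text
{'t': np.float64(21.25), 'ee_pos': array([449.38, 193.3 ,  62.35]), 'force': array([-9.42, -1.63, 17.61]), 'width': np.float64(0.41), 'gripper_force': np.float64(39.07)}
rack y 43.52357230789705 x -0.38643168038385234
tooth front v 293.5 y 37.80977033341163 need 66; slot front 62.6
tooth front v 293.5 y 37.80977033341163 need 66; slot front 62.6
[{'point': [0.7183, 0.4969], 'p': 0.84}]
395 ##-OOOOOS---------------------------OOOOO###
400 ##-OOOOO---SS--#--------------SS----OOOOO-##
405 ##OOOOO-----------------------SS--SSOOOOO-#-
410 ##--O-S--------------------SS-SSS---------#-
415 -----------S---------SSS-SSSS-SS-S----S-SSSS
420 -------S--S---S------SSSSS-SSSSSS---S----SSS
425 ------------S-SS------SS---S-S-SS---------SS
430 ---------S-----------SSSS-SSSSSSS----S---SSS
435 ------S----S---------S--SS-SS-SSSS---S--SSSS
440 #########-------------S--SSSSS----##########
445 ##################--------##################
450 ############################################
455 ############################################
460 ############################################
465 ############################################
470 ############################################
475 ############################################
```

```bash
python3 - <<'E'
from h import *
S=ctrl.camera("scene");T=ctrl.camera("top")
for n,c,src,(u,v) in (("scene",S,"scene0",(305,223)),("top",T,"top0",(316,251))):
    im=c["frame"][...,::-1].copy(); cv2.imwrite(f"pics/{n}3.png",im); ref=cv2.imread(f"pics/{src}.png"); t=ref[v-11:v+12,u-11:u+12]
    m=cv2.matchTemplate(im,t,cv2.TM_CCOEFF_NORMED); m0=cv2.matchTemplate(ref,t,cv2.TM_CCOEFF_NORMED)
    for lab,mm in (("before",m0),("now",m)):
        mm=mm.copy(); out=[]
        for _ in range(6):
            _,p,_,(x,y)=cv2.minMaxLoc(mm)
            if p<.55: break
            out.append((round(p,2),x+11,y+11,ray(c,(x+11,y+11),144)[:2].round(1).tolist())); mm[max(0,y-6):y+7,max(0,x-6):x+7]=-1
        print(n,lab,out)
    for k in ("can_front","can_second"):
        print(k,[(round(r["p"],2),(np.array(r["point"])[::-1]*[640,480]).round(1).tolist()) for r in ctrl.spot_point(k,c)[:6]],[(round(r["p"],2),(np.array(r["bbox"])*[640,480,640,480]).round(0).tolist()) for r in ctrl.recognise(k,c)[:6]])
    print("pred lids",proj(c,[W((0,y,144)) for y in (-133.5,-80.5,-27.5)]))
E
```

```text
scene before [(1.0, 305, 223, [423.0, 16.8]), (0.83, 297, 211, [435.1, 72.5]), (0.8, 339, 266, [395.1, -174.4]), (0.79, 456, 461, [243.7, -735.7]), (0.79, 442, 446, [244.2, -695.4]), (0.79, 285, 280, [246.3, -118.0])]
scene now [(0.99, 305, 223, [423.0, 16.8]), (0.86, 297, 212, [432.5, 69.1]), (0.81, 99, 122, [144.3, 893.9]), (0.81, 83, 110, [128.1, 1003.5]), (0.81, 91, 115, [138.9, 954.1]), (0.81, 84, 117, [113.4, 958.2])]
can_front [(0.9, [409.8, 346.1]), (0.82, [307.6, 250.2]), (0.81, [225.5, 200.4]), (0.26, [287.2, 224.3])] [(0.82, [297.0, 218.0, 316.0, 252.0]), (0.71, [216.0, 168.0, 233.0, 198.0]), (0.59, [277.0, 197.0, 301.0, 234.0])]
can_second [(0.62, [299.7, 240.8]), (0.32, [371.3, 320.4])] [(0.84, [290.0, 206.0, 307.0, 241.0])]
pred lids [[304.855 222.662]
 [296.419 211.885]
 [288.296 201.508]]
top before [(1.0, 316, 251, [419.7, 18.2]), (0.9, 296, 246, [427.0, 69.6]), (0.65, 273, 411, [24.9, 77.6]), (0.63, 254, 401, [42.8, 125.4]), (0.62, 329, 300, [301.1, -27.1]), (0.62, 91, 273, [304.3, 568.0])]
top now [(0.94, 316, 251, [419.7, 18.2]), (0.94, 297, 246, [427.3, 67.1]), (0.68, 226, 437, [-45.3, 180.3]), (0.67, 288, 295, [302.5, 74.9]), (0.64, 278, 240, [437.4, 116.4]), (0.63, 296, 347, [179.1, 40.6])]
can_front [(0.89, [316.5, 259.1]), (0.83, [178.5, 264.2]), (0.73, [479.7, 272.8])] [(0.65, [306.0, 243.0, 327.0, 270.0]), (0.57, [158.0, 252.0, 187.0, 276.0])]
can_second [(0.74, [295.5, 252.2])] [(0.62, [287.0, 234.0, 306.0, 266.0])]
pred lids [[316.185 249.542]
 [295.81  244.275]
 [275.502 239.025]]
```

Call:
send_rows --deltas '[[[-0.03,0,0,0,0,0,30],[0,0,0,0,0,0,30],[0,0,0,0,0,0,30]]]'

```text
t: 22.15
ee_pos: [449.3, 193.0, 62.4]
eef_rot: [0.758, 0.652, 0.002, -0.0]
force: [-8.5, 4.1, 15.1]
width: 0.411
gripper_force: 38.8
```

Call:
send_rows --deltas '[[[-0.03,0,0,0,0,0,30],[0,0,0,0,0,0,30],[0,0,0,0,0,0,30]]]'

```text
t: 22.4
ee_pos: [449.3, 192.8, 62.5]
eef_rot: [0.758, 0.652, 0.003, -0.001]
force: [-7.1, 11.6, 12.8]
width: 0.407
gripper_force: 39.1
```

Call:
send_rows --deltas '[[[0,0,0,0,0,0,55],[0,0,0,0,0,0,70],[0.02,0,0,0,0,0,85],[0.02,0,0,0,0,0,85],[0,0,0,0,0,0,85],[0,0,-0.3,0,0,0,85],[0,0,-0.7,0,0,0,85],[0,0,-0.8,0,0,0,85],[0,0,-0.8,0,0,0,85],[0,0,-0.5,0,0,0,85],[0,0,0,0,0,0,85],[0,0,0,0,0,0,85]]]'

```text
t: 23.4
ee_pos: [449.9, 192.1, 216.8]
eef_rot: [0.759, 0.652, 0.002, 0.001]
force: [0.1, 0.8, -0.6]
width: 0.992
gripper_force: 0.0
```

Call:
send_rows --deltas '[[[0,0,0,0,0,0,85],[0,0,0,0,0,0,85],[0,0,0,0,0,0,85]]]'

```text
t: 23.65
ee_pos: [447.5, 191.4, 212.6]
eef_rot: [0.759, 0.652, -0.002, -0.001]
force: [0.3, 0.6, 0.3]
width: 0.999
gripper_force: 0.0
```

```bash
python3 - <<'E'
from h import *
st(); c=wcam(); f=c["frame"]; cv2.imwrite("pics/w18.png",f[...,::-1]); g=f.astype(int); sat=g.max(2)-g.min(2)
print("face front pred 53/50",proj(c,[W((0,-1,87)),W((0,-4,87))]), "3rd lid",proj(c,W((0,-27.5,144))), "plates46 mid", proj(c,[W((-23,44,94)),W((23,44,94))]))
for v in range(210,440,5): print(v,"".join("S" if sat[v,k]<25 and g[v,k,0]>100 else "s" if sat[v,k]<25 and g[v,k,0]>=65 else "O" if g[v,k,0]-g[v,k,2]>70 else "#" if g[v,k].max()<65 else "-" for k in range(250,390,2)))
for n in ("scene","top"):
    c=ctrl.camera(n)
    for k in ("can_front","can_second","can_loose","pinch"): print(n,k,[(round(r["p"],2),(np.array(r["point"])[::-1]*[640,480]).round(1).tolist()) for r in ctrl.spot_point(k,c)[:4]])
    print("pred base",proj(c,[W((0,y,10)) for y in (-133.5,-80.5,-27.5)]).round(1).tolist())
E
```

```text
{'t': np.float64(23.65), 'ee_pos': array([447.49, 191.44, 212.56]), 'force': array([0.29, 0.55, 0.32]), 'width': np.float64(1.0), 'gripper_force': np.float64(0.0)}
rack y 41.404362244365394 x -1.97961638921075
face front pred 53/50 [[321.367 286.127]
 [321.368 290.217]] 3rd lid [[321.678 369.316]] plates46 mid [[284.93  224.594]
 [357.87  224.518]]
210 SSSSSSSSS-OO-OOOSSS------SSS################sSSs------SS-OOOOOO-SSSSSS
215 SSSSSSSSS-OOOOOO---OOO---SSs#######--####-###SSs---OOO---OOOOOO-SSSSSS
220 SSSSSSSSS-OOOOOO---OOOO---s###########--#--##------OOO---OOOOOO-SSSSSS
225 SSSSSSSSS--s-OOO---OOOO-SSSSs#############-#sSSSS-OOOO---OOO-s--SSSSSS
230 SSSSSSSSS-ss-OOO---OOOO---sS########-###-###sS----OOOO--OOO--#-SSSSSSS
235 SSSSSSSSS----------OOOO---sS-###########-###sS----OOOO---------SSSSSSS
240 SSSSSSSSS-OOO------OOOO---SS-####-##########sSs---OOOO-----OOO-SSSSSSS
245 SSSSSSSSS-OOO------OOOO---SSs###############SSs---OOOO-----OOO-SSSSSSS
250 SSSSSSSSSSOOOOOO----------sSSSS#####-####sSSSS----------OOOOOO-SSSSSSS
255 SSSSSSSSSSOOOOOO----sssssssssss#--#######ssSSssssssss---OOOOOO-SSSSSSS
[... 2481 characters left out ...]
SSSSSSSSSSSS---#---OO-SSSSSSSSSSSSSSSSSSSSSSSSSSS-OOO------SSSSSSSSSS
430 SSSSSSSSSSSS-------OO-SSSSSSSSSSSSSSSSSSSSSSSSSSSSSS-OO------SSSSSSSSS
435 SSSSSSSSSSSS-------OSSSSSSSSSSSSSSSSSSSSSSSSSSSSSSSSS-OO-----SSSSSSSSS
scene can_front [(0.8, [226.9, 197.5]), (0.59, [307.3, 251.4]), (0.59, [411.1, 347.3])]
scene can_second [(0.83, [298.4, 237.2])]
scene can_loose [(0.56, [305.6, 251.9])]
scene pinch [(0.74, [279.0, 204.4])]
pred base [[305.3, 250.8], [297.3, 240.1], [289.7, 229.9]]
top can_front [(0.93, [317.1, 258.7]), (0.92, [480.3, 271.9])]
top can_second [(0.72, [295.8, 253.9])]
top can_loose []
top pinch [(0.59, [250.5, 236.0])]
pred base [[316.5, 258.5], [297.7, 253.6], [279.0, 248.8]]
```

```bash
python3 -c "
from workcell import ctrl
print(ctrl.job_done())"
```

```text
the job is handed in; nothing more can be done
None
```

The job is handed in at about 24 s: all three cans stand upright in the rack, pressed tight against the front stop. It took three draws before the pusher caught at the three-dot line, as it slipped a few millimetres on the first two releases without flying. I measured it ending at about 48–49 mm of travel, against the 53 mm or a little less expected.

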